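# Stow the wheel chocks heel to toe and shut the retaining bar

## Task

Put the three loose rubber wheel chocks away in the steel holder beside the one already in it: pack them side by side on their sides, handles up, heel to toe alternately, so that all four lie flat on its floor. Then swing the retaining bar over and fully down onto them. Leave the other things on the bench where they are.

Things in the scene. Friction and masses are not known exactly. Their poses are not given: they have to be found in the camera images.
- holder: Open-topped stowage tray of grey sheet steel screwed to the bench; origin under the centre of its 3 mm floor. Inside 142 mm along its x by 184 mm along its y, walls 4 mm thick, 35 mm high. Chocks lie with their length along x, side by side along y, about 12 mm to spare each way; they only fit alternately heel to toe. Two hinge lugs 84 mm high stand at the +x ends of its y walls (x 69 to 99 mm).
- holder_floor (a point): Centre of the holder's inner floor, same axes as the holder. The chock already there lies at the -y end, sole against the -y wall, toe to +x. Counted from the -y wall the four toes point +x, -x, +x, -x: sloping face to sloping face, sole to sole, sole against each y wall. Centred along x, a chock with its toe to +x has its origin at x = -11 mm, toe to -x at x = +11 mm.
- retaining_bar (a joint): Hinge angle of the holder's U-shaped steel retaining bar: 0 = fully down, level across the chocks, 3 mm above their sides; grows as it is raised and folded back over the holder's +x side (1.57 straight up, stop at 2.75). Starts folded back. The hinge is stiff: the bar stays where it is left and must be moved all the way, with 3 to 6 N at the cross rod.
- bar_middle (a point): Middle of the bar's cross rod: round, 10 mm diameter, 204 mm long, parallel to the holder's y. Runs on an arc of radius 142 mm about bar_hinge; when down its centre lies at x = -58 mm, y = 0, z = 71 mm in the holder's frame, 17 mm clear of the chocks' handles. Side arms (10 mm rods) run from its ends, 102 mm either side of the middle, to the hinge.
- bar_hinge (a point): Point on the retaining bar's hinge axis, midway between the lugs: x = 84 mm, y = 0, z = 71 mm in the holder's frame. The axis is parallel to the holder's y.
- chock_d: The wheel chock that already lies in the holder, at its -y end; the same in every way as chock_a.
- chock_a: Black rubber wheel chock, a wedge lying on its side, steel handle up; 0.3 to 0.45 kg, 130 mm long (x), 60 mm high as it lies. Origin on the underside, below the middle of the handle. Heel end at x = -54 mm, 66 mm wide (y -24 to +42 mm); toe end at x = +76 mm, 20 mm wide (y -24 to -4 mm). The flat sole is the face y = -24 mm; the sloping wheel face is opposite.
- chock_a_handle (a point): Middle of chock_a's handle, the place to grip: a flat-sided steel bar along the chock's x, 50 mm long, 12 mm wide (y), 14 mm deep, its middle 87 mm above the chock's underside, 20 mm of free height under it; it stands on a leg at either end.
- chock_b: Wheel chock, the same in every way as chock_a.
- chock_c: Wheel chock, the same in every way as chock_a.
- door_wedge: Small beech door wedge, 105 x 38 x 28 mm, with no handle; it does not belong in the holder: leave it. Origin under its middle.
- tape_roll: Roll of brown packing tape lying flat, 96 mm across, 48 mm high; leave it. Origin under its centre.
- castor: Swivel castor standing on its plate, wheel up, plate 62 mm square, 76 mm high; leave it. Origin under the plate's centre.
- marker: White marker pen with a black cap, 133 mm long, lying; leave it. Origin under its middle.
- cutter: Grey box cutter, 124 mm long, 18 mm high, lying; leave it. Origin under its middle.
- tape_gun: Hand tape dispenser lying on its side, about 150 x 200 x 54 mm; leave it. Origin under the centre of its tape roll.
- bolt_jar: Jar, 68 mm across, 85 mm high; leave it. Origin under its centre.
Not all that is in view belongs to the job. What is shaped like the chock_b but pink is not meant.

How it is judged:
On the way, in this order (a step that is already met when the one before it is completed fails the run):
1. one of the three loose chocks lies flat in the holder (((x of chock_a in the frame of holder between -0.035 and 0.035 m and y of chock_a in the frame of holder between -0.09 and 0.09 m and z of chock_a in the frame of holder below 0.007 m and angle between chock_a's own z axis and vertical below 0.05 rad and linear speed of chock_a below 0.03 m/s) or (x of chock_b in the frame of holder between -0.035 and 0.035 m and y of chock_b in the frame of holder between -0.09 and 0.09 m and z of chock_b in the frame of holder below 0.007 m and angle between chock_b's own z axis and vertical below 0.05 rad and linear speed of chock_b below 0.03 m/s) or (x of chock_c in the frame of holder between -0.035 and 0.035 m and y of chock_c in the frame of holder between -0.09 and 0.09 m and z of chock_c in the frame of holder below 0.007 m and angle between chock_c's own z axis and vertical below 0.05 rad and linear speed of chock_c below 0.03 m/s))), for 0.2 s.
2. two of them lie flat in the holder ((((x of chock_a in the frame of holder between -0.035 and 0.035 m and y of chock_a in the frame of holder between -0.09 and 0.09 m and z of chock_a in the frame of holder below 0.007 m and angle between chock_a's own z axis and vertical below 0.05 rad and linear speed of chock_a below 0.03 m/s) and (x of chock_b in the frame of holder between -0.035 and 0.035 m and y of chock_b in the frame of holder between -0.09 and 0.09 m and z of chock_b in the frame of holder below 0.007 m and angle between chock_b's own z axis and vertical below 0.05 rad and linear speed of chock_b below 0.03 m/s)) or ((x of chock_a in the frame of holder between -0.035 and 0.035 m and y of chock_a in the frame of holder between -0.09 and 0.09 m and z of chock_a in the frame of holder below 0.007 m and angle between chock_a's own z axis and vertical below 0.05 rad and linear speed of chock_a below 0.03 m/s) and (x of chock_c in the frame of holder between -0.035 and 0.035 m and y of chock_c in the frame of holder between -0.09 and 0.09 m and z of chock_c in the frame of holder below 0.007 m and angle between chock_c's own z axis and vertical below 0.05 rad and linear speed of chock_c below 0.03 m/s)) or ((x of chock_b in the frame of holder between -0.035 and 0.035 m and y of chock_b in the frame of holder between -0.09 and 0.09 m and z of chock_b in the frame of holder below 0.007 m and angle between chock_b's own z axis and vertical below 0.05 rad and linear speed of chock_b below 0.03 m/s) and (x of chock_c in the frame of holder between -0.035 and 0.035 m and y of chock_c in the frame of holder between -0.09 and 0.09 m and z of chock_c in the frame of holder below 0.007 m and angle between chock_c's own z axis and vertical below 0.05 rad and linear speed of chock_c below 0.03 m/s)))), for 0.2 s.
3. all four chocks lie flat in the holder, the bar still up (x of chock_a in the frame of holder between -0.035 and 0.035 m and y of chock_a in the frame of holder between -0.09 and 0.09 m and z of each of chock_a, chock_b, chock_c, chock_d in the frame of holder below 0.007 m and angle between each of chock_a, chock_b, chock_c, chock_d's own z axis and vertical below 0.05 rad and linear speed of each of chock_a, chock_b, chock_c, chock_d below 0.03 m/s and x of chock_b in the frame of holder between -0.035 and 0.035 m and y of chock_b in the frame of holder between -0.09 and 0.09 m and x of chock_c in the frame of holder between -0.035 and 0.035 m and y of chock_c in the frame of holder between -0.09 and 0.09 m and x of chock_d in the frame of holder between -0.035 and 0.035 m and y of chock_d in the frame of holder between -0.09 and 0.09 m and value of joint retaining_bar above 0.3 rad), for 0.2 s.
At the end, for the whole second after the job is handed in: All four chocks lie flat on the holder's floor inside its walls (underside within 4 mm of the floor, tilt under 0.05 rad, at rest), which they can only do alternately heel to toe, and the retaining bar is fully down (hinge angle under 0.05 rad) (x of chock_a in the frame of holder between -0.035 and 0.035 m and y of chock_a in the frame of holder between -0.09 and 0.09 m and z of each of chock_a, chock_b, chock_c, chock_d in the frame of holder below 0.007 m and angle between each of chock_a, chock_b, chock_c, chock_d's own z axis and vertical below 0.05 rad and linear speed of each of chock_a, chock_b, chock_c, chock_d below 0.03 m/s and x of chock_b in the frame of holder between -0.035 and 0.035 m and y of chock_b in the frame of holder between -0.09 and 0.09 m and x of chock_c in the frame of holder between -0.035 and 0.035 m and y of chock_c in the frame of holder between -0.09 and 0.09 m and x of chock_d in the frame of holder between -0.035 and 0.035 m and y of chock_d in the frame of holder between -0.09 and 0.09 m and value of joint retaining_bar below 0.05 rad); the robot touches nothing.
It fails at once if another thing on the bench is shifted by more than 30 mm (distance of any of door_wedge, tape_roll, castor, marker, cutter, tape_gun, bolt_jar from where it was at the start of the episode above 0.03 m).
It fails at once if the tape roll, castor or jar is tipped over (angle between any of tape_roll, castor, bolt_jar's own z axis and vertical above 0.5 rad).
It also fails if it takes over 70 s, if anything falls off the work surface, if the arm or the gripper's body presses on something with over 40 N, if the wrist force passes 120 N, or if a joint passes its speed limit or range.

## Robot

A 7-joint arm with a two-finger parallel gripper is mounted at the origin on the work surface. World frame = base frame: x ahead of the robot, y to its left, z up, the work surface at z = 0. Lengths are in m, angles in rad, forces in N, time in s.
With the tool pointing down it reaches from about 0.425 to 0.875 m from the base axis. Payload 4.7 kg.
Tool frame: the origin (TCP) lies at the centre of the arm's flange, where the gripper is bolted on; the fingertips stand 182 mm ahead of it and the grasp point (between the pads) lies 164 mm ahead of it; x points along the fingers, y is the direction in which the jaws open and shut, and the axes are right-handed (so a half turn about x gives the same grasp; the last joint's range is limited). The gripper opens to 87 mm and grips with 3 to 60 N. Pads are 19 mm wide; open, the fingers measure 117 mm over their backs; the gripper's body (75 mm by 190 mm) begins 51 mm behind the grasp point.
Start: joints at [-1.089, 0.321, -0.07, 1.45, 0.023, 1.371, -0.057], TCP at [0.293, 0.58, 0.405] pointing down, gripper open.
Joint ranges: [-2.86, 2.86], [-0.3, 2.09], [-1.38, 1.24], [0.06, 2.45], [-1.56, 4.7], [0.09, 2.05], [-2.69, 2.69]. Speed limits (rad/s): [2.57, 2.57, 3.14, 3.14, 3.14, 3.14, 3.14].

## Interface

Orientations are given as a rotation vector (axis times angle).
In Python, from bench import ctrl gives the robot as it stands.
- The arm moves only by the shell command python3 -m crank 'ROWS' [FORCE]. ROWS is JSON, one flat list of numbers, 7 for each row, row after row: the shift along the tool's x, y, z in mm, then the turn, a rotation vector about the tool's x, y, z in rad, then the finger opening in mm, from 0 to 87. A call has exactly 5 rows; each row shifts and turns the commanded pose from where the row before left it, along the tool's axes as they then stand; what a row does not reach is not made up. A row lasts 1/8 s, in which the tool goes at most 62.5 mm and 10.7 degrees, less where a joint would pass 70% of its speed; a pose out of reach is approached as far as the arm can. A call with a gripper value outside its range is refused whole. The fingers move at their own pace and stop on an object; FORCE is the grip in N (left out, the last holds). Time passes only in rows, so rows that do not move let the fingers close, or fill a call up. It gives the time, the measured TCP pose, the force and the opening at its end, in the units of the state.
- ctrl.get_state(): the state, without advancing time (a new reading comes with each control period).
- ctrl.get_image(name): name is "side" or "top"; returns the picture (420x560x3 uint8, red, green, blue); there is no depth.
- ctrl.camera_params(name): a dict with "K" (3x3 intrinsics, pixels), "world_to_cam" (4x4, takes a point from world to camera coordinates). Camera axes: x right, y down, z forward; pixel columns grow to the right and rows downward; lengths in m; the calibration is good to about 2 mm. A picture is of the moment at which its call begins. camera_params takes no time and is no camera call.
- ctrl.close_job(): hands the job in, once; it reports no verdict.
Trained networks look in the newest picture that a camera, given by its name, has taken for a name from the list of things; names that differ only in an ending like _2 or _b are one class to them, and where a whole thing is asked for, a point or a joint stands for the part that bears it (a point fixed in the world has none). Each returns a list of dicts, best first, with "confidence" (0 to 1); they miss things now and then, are a little off and sometimes report something else, mostly with a low value. They report only what shows in the picture. A call takes as long as a camera call. They do not tell look-alikes from the thing itself.
- ctrl.regions_of(camera, target): "region" (420x560 bool, what is visible of it) and "at" ([column, row] in pixels, amid what is visible of it).
- ctrl.mark_of(camera, target): "at" ([column, row] in pixels: a listed point, or the origin of a listed thing).
The state is a dict: "time": time; "joint_positions": joint angles; "qd": joint speeds; "joint_torque": joint torques, N m; "position": TCP position; "tool_rot": TCP orientation; "ft_force": force on the tool from outside, world axes, zero at the start; "torque": the same for the moment, N m; "grip_width": opening from 0.0 (shut) to 1.0 (fully open).
Only numpy, scipy, OpenCV 4.12 (cv2) and the standard library are available. Lean on these libraries where they do the work, as an engineer would, in place of code of your own. Each camera call takes 0.05 s, during which the arm holds its last target.

## Working session

There is one attempt and no reset: what is moved stays moved. The work goes in short steps, Python scripts to look and compute and a shell command to move; the robot and the scene stay as the last step left them, time stands still between calls to the robot, and variables do not carry over. Pictures are saved under pics/ and viewed, and the job is handed in when it is done.

```bash
ls; mkdir -p pics; python3 - <<'E'
from bench import ctrl
import cv2,numpy as np
s=ctrl.get_state();print(s)
for n in("top","side"):
    im=ctrl.get_image(n);cv2.imwrite(f"pics/{n}0.png",im[:,:,::-1])
    p=ctrl.camera_params(n);print(n,np.array(p["K"]).round(1).tolist(),np.array(p["world_to_cam"]).round(3).tolist())
E
```

```text
pics
{'time': 0.0, 'joint_positions': array([-1.0889049 ,  0.32183848, -0.07009131,  1.45165509,  0.02262564,
        1.37078794, -0.05690485]), 'qd': array([ 1.16332074e-03, -4.44617894e-04, -6.62678385e-05,  1.33214171e-04,
        2.11805272e-04, -7.37059948e-05, -1.40425146e-04]), 'joint_torque': array([-6.43753697e-05, -4.91278303e+01, -4.03972026e-01, -3.12526309e+01,
       -6.38717436e-02,  4.38043533e-02,  1.79892613e-04]), 'position': array([0.29303637, 0.579978  , 0.40366118]), 'tool_rot': array([ 0.36529965,  1.53982568, -0.36826552]), 'ft_force': array([ 0.48743886, -0.34086958, -1.19441455]), 'torque': array([ 0.0030002 , -0.03550179,  0.00744918]), 'grip_width': 1.0021835394584784}
top [[418.5, 0.0, 283.1], [0.0, 418.5, 210.9], [0.0, 0.0, 1.0]] [[-0.001, -1.0, 0.015, -0.057], [-0.989, -0.002, -0.151, 0.536], [0.151, -0.015, -0.988, 1.175], [0.0, 0.0, 0.0, 1.0]]
side [[533.7, 0.0, 280.2], [0.0, 533.7, 206.5], [0.0, 0.0, 1.0]] [[0.738, 0.674, 0.019, -0.357], [0.462, -0.485, -0.742, -0.19], [-0.491, 0.557, -0.67, 1.932], [0.0, 0.0, 0.0, 1.0]]
```

View pics/top0.png

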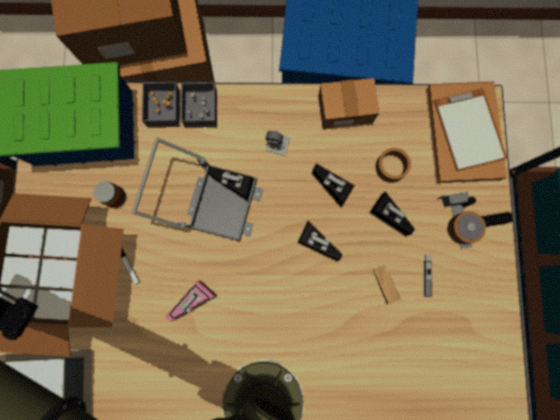

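View pics/side0.png

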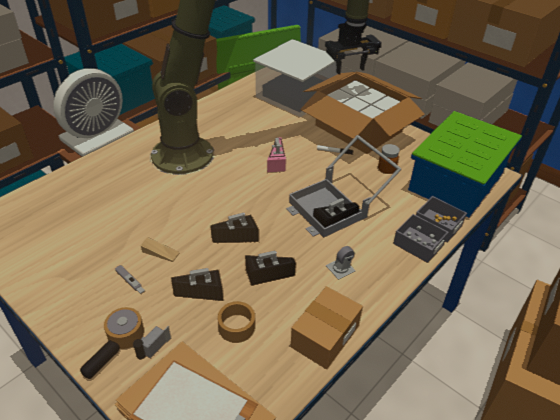

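```bash
cat > h.py <<'E'
from bench import ctrl
import cv2,numpy as np
def P(c):
    p=ctrl.camera_params(c);return np.array(p["K"]),np.array(p["world_to_cam"])
def proj(c,X):
    K,T=P(c);X=np.atleast_2d(X);q=X@T[:3,:3].T+T[:3,3];q=q@K.T;return q[:,:2]/q[:,2:]
def ray(c,uv,z):
    K,T=P(c);R=T[:3,:3];o=-R.T@T[:3,3];d=R.T@np.linalg.inv(K)@np.array([uv[0],uv[1],1.]);return o+d*(z-o[2])/d[2]
E
python3 - <<'E'
from h import *
for c in("top","side"):
    ctrl.get_image(c)
    for t,z in(("chock_a_handle",.087),("chock_a",0),("holder",0),("holder_floor",.003),("bar_hinge",.071),("bar_middle",None)):
        for d in ctrl.mark_of(c,t)[:6]:
            print(c,t,round(d["confidence"],2),np.round(d["at"],1), ray(c,d["at"],z if z is not None else .15).round(4))
import pickle
R={c:[(d["confidence"],d["region"],d["at"]) for d in ctrl.regions_of(c,"chock_a")] for c in("top","side")}
H={c:[(d["confidence"],d["region"],d["at"]) for d in ctrl.regions_of(c,"holder")] for c in("top","side")}
pickle.dump((R,H),open("r0.pkl","wb"))
for Q in(R,H):
  for c in Q:
    for a in Q[c]:print(c,round(a[0],2),np.round(a[2]),a[1].sum())
E
```

```text
top chock_a_handle 0.58 [320.8 237.3] [ 0.4556 -0.161   0.087 ]
top chock_a_handle 0.39 [317.5 241.4] [ 0.4442 -0.1517  0.087 ]
top chock_a 0.93 [318.8 243.8] [ 0.444 -0.164  0.   ]
top chock_a 0.9 [332.5 186.7] [ 0.6174 -0.208   0.    ]
top chock_a 0.89 [387.6 217.2] [ 0.5242 -0.3725  0.    ]
top chock_a 0.84 [236.1 184.8] [0.6225 0.0844 0.    ]
top chock_a 0.79 [196.4 299.4] [0.2825 0.1939 0.    ]
top chock_a 0.3 [321.6 239.8] [ 0.4559 -0.1725  0.    ]
top holder 0.7 [222.9 204.3] [0.5625 0.1231 0.    ]
top holder_floor 0.65 [224.1 203.2] [0.5654 0.1192 0.003 ]
top bar_hinge 0.58 [192. 195.] [0.5771 0.202  0.071 ]
top bar_middle 0.68 [147.3 176.3] [0.6124 0.3061 0.15  ]
side chock_a_handle 0.79 [235.6 216.1] [ 0.4467 -0.1568  0.087 ]
side chock_a_handle 0.75 [235.1 327. ] [ 0.7255 -0.4283  0.087 ]
side chock_a 0.78 [334.2 223.9] [0.6271 0.0937 0.    ]
side chock_a 0.78 [264.2 276.3] [ 0.6155 -0.2122  0.    ]
side chock_a 0.75 [280.2 164.7] [0.2997 0.2008 0.    ]
side chock_a 0.67 [238.9 236.1] [ 0.4489 -0.1495  0.    ]
side chock_a 0.62 [203.1 295.1] [ 0.5404 -0.3751  0.    ]
side holder 0.74 [325.7 212.1] [0.5734 0.1181 0.    ]
side holder_floor 0.83 [324.  208.1] [0.5593 0.1265 0.003 ]
side bar_hinge 0.88 [345.8 184.2] [0.5817 0.2019 0.071 ]
side bar_hinge 0.68 [336.  150.4] [0.4458 0.3251 0.071 ]
top 0.96 [320. 241.] 757
top 0.88 [237. 180.] 783
top 0.79 [196. 300.] 850
top 0.66 [335. 183.] 854
top 0.6 [392. 215.] 922
side 0.9 [276. 160.] 409
side 0.77 [267. 267.] 1272
side 0.7 [337. 211.] 815
side 0.63 [200. 285.] 1341
side 0.62 [239. 230.] 1139
side 0.36 [386. 158.] 270
top 0.72 [212. 206.] 3884
side 0.88 [327. 200.] 2620
```

```bash
cat > fit.py <<'E'
from h import *
from scipy.optimize import minimize
B=np.array([[-.054,-.024],[.076,-.024],[.076,-.004],[-.054,.042]])
BODY=np.vstack([np.c_[B,np.full(4,0)],np.c_[B,np.full(4,.06)]])
HD=np.array([[a,b,c] for a in(-.025,.025) for b in(-.006,.006) for c in(.06,.094)])
S=4
def sil(c,x,y,yaw,z=0):
    R=np.array([[np.cos(yaw),-np.sin(yaw)],[np.sin(yaw),np.cos(yaw)]])
    m=np.zeros((420*S,560*S),np.uint8)
    for V in(BODY,HD):
        W=np.c_[V[:,:2]@R.T+[x,y],V[:,2]+z]
        q=((proj(c,W)+.5)*S*16).round().astype(np.int32)
        cv2.fillConvexPoly(m,cv2.convexHull(q.reshape(-1,1,2)),1,shift=4)
    return cv2.resize(m.astype(np.float32),(560,420),interpolation=cv2.INTER_AREA)
def cost(v,masks,z):
    t=0
    for c,m in masks.items():
        s=sil(c,v[0],v[1],v[2],z);t+=1-np.minimum(s,m).sum()/np.maximum(s,m).sum()
    return t/len(masks)
def fit(masks,x,y,z=0):
    masks={c:m.astype(np.float32) for c,m in masks.items()}
    best=None
    for a in np.linspace(0,2*np.pi,24,endpoint=False):
        f=cost((x,y,a),masks,z)
        if best is None or f<best[0]:best=(f,a)
    r=minimize(cost,(x,y,best[1]),args=(masks,z),method="Nelder-Mead",options=dict(initial_simplex=np.array([[x,y,best[1]],[x+.01,y,best[1]],[x,y+.01,best[1]],[x,y,best[1]+.15]]),xatol=1e-4,fatol=1e-4))
    return r.x,r.fun
E
python3 - <<'E'
from fit import *
import pickle
R,H=pickle.load(open("r0.pkl","rb"))
for n,x,y,ti,si,z in(("near",.447,-.16,0,4,0),("far",.616,-.21,3,1,0),("right",.53,-.374,4,3,0),("d",.622,.088,1,2,.003)):
    mt,ms=R["top"][ti][1],R["side"][si][1]
    for nm,m in(("both",{"top":mt,"side":ms}),("top",{"top":mt}),("side",{"side":ms})):
        if n=="d" and nm!="top":continue
        v,f=fit(m,x,y,z);print(n,nm,v.round(4),round(np.degrees(v[2])%360,1),round(f,3))
T=cv2.imread("pics/top0.png");Sd=cv2.imread("pics/side0.png")
cv2.imwrite("pics/crop_t.png",cv2.resize(T[125:260,125:270],None,fx=4,fy=4,interpolation=cv2.INTER_CUBIC))
cv2.imwrite("pics/crop_s.png",cv2.resize(Sd[120:250,270:420],None,fx=4.5,fy=4.5,interpolation=cv2.INTER_CUBIC))
cv2.imwrite("pics/crop_c.png",cv2.resize(T[150:270,290:430],None,fx=4.5,fy=4.5,interpolation=cv2.INTER_CUBIC))
E
```

```text
near both [ 0.449  -0.1579  4.2752] 244.9 0.074
near top [ 0.4494 -0.1586  4.264 ] 244.3 0.072
near side [ 0.4485 -0.155   4.2636] 244.3 0.063
far both [ 0.6196 -0.2052  1.0327] 59.2 0.065
far top [ 0.6198 -0.2061  1.0455] 59.9 0.049
far side [ 0.6186 -0.204   1.0256] 58.8 0.069
right both [ 0.532  -0.3734  4.1203] 236.1 0.064
right top [ 0.5313 -0.3749  4.1224] 236.2 0.051
right side [ 0.5312 -0.3717  4.1291] 236.6 0.054
d top [0.6262 0.0886 1.3047] 74.8 0.065
```

View pics/crop_t.png

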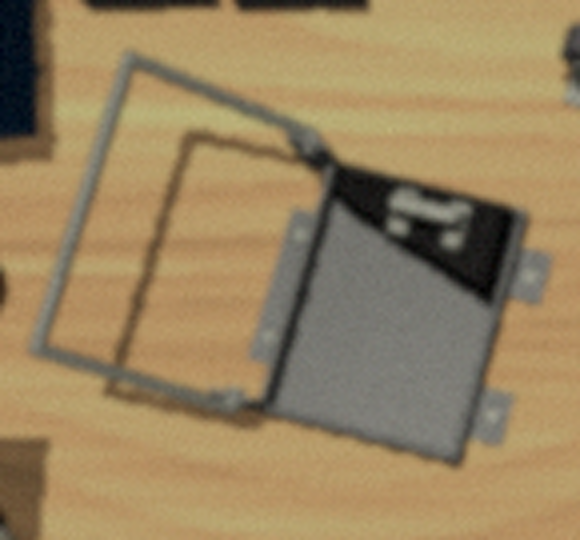

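View pics/crop_s.png

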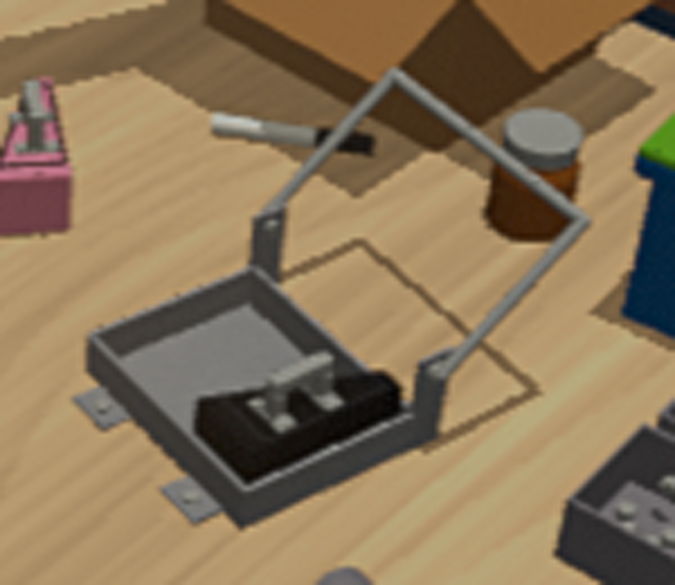

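View pics/crop_c.png

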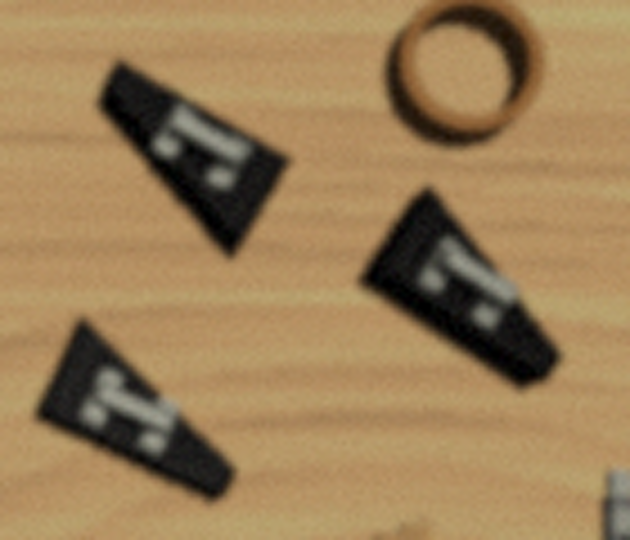

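```bash
python3 - <<'E'
from fit import *
from scipy.optimize import least_squares
px=(np.array([(525,213),(460,462),(265,408),(330,165)])+.5)/4-.5+[125,125]
C=np.array([(-75,-96,35),(-75,96,35),(75,96,35),(75,-96,35)])/1e3
sx=(np.array([(88,342),(243,525),(435,440),(258,270)])+.5)/4.5-.5+[270,120]
SC=np.array([(-75,96,35),(-75,-96,0),(75,-96,0),(75,96,35)])/1e3
def W(v,C):
    c,s=np.cos(v[2]),np.sin(v[2]);return np.c_[C[:,0]*c-C[:,1]*s+v[0],C[:,0]*s+C[:,1]*c+v[1],C[:,2]]
for w in(1,0):
    f=lambda v:np.r_[(proj("top",W(v,C))-px).ravel(),w*(proj("side",W(v,SC))-sx).ravel()]
    r=least_squares(f,(.565,.12,1.3));print(r.x.round(4),np.degrees(r.x[2]),r.fun.round(1))
    v=r.x
    print("d in holder", W((0,0,-v[2]),np.array([[.6262-v[0],.0886-v[1],0]])))
# overlay
T=cv2.imread("pics/top0.png");
q=np.vstack([proj("top",W(v,C))])
for a in q:cv2.circle(T,tuple((a).round().astype(int)),2,(0,0,255),1)
cv2.imwrite("pics/ov.png",cv2.resize(T[125:260,125:270],None,fx=4,fy=4))
E
```

```text
[0.566  0.1201 1.3331] 76.37950226549233 [-0.5 -1.9 -0.6 -1.1 -2.1  0.2 -0.9 -1.7 -0.6 -1.3  0.4  1.3 -4.8  1.9
 -1.5 -1.1]
d in holder [[-0.01645573 -0.06590534  0.        ]]
[0.5628 0.1171 1.3281] 76.09516256785888 [ 0.6 -0.6  0.3  0.1 -1.2  1.1  0.3 -0.7 -0.  -0.  -0.   0.  -0.   0.
 -0.  -0. ]
d in holder [[-0.01238312 -0.06841804  0.        ]]
```

```bash
cat > plan.py <<'E'
from h import *
from scipy.spatial.transform import Rotation as Ro
import sys,json
def plan(goal,jaw_deg,n,start=None):
    """goal: grasp-point world; jaw_deg: world angle of the tool y axis (mod 180). prints rows to type"""
    s=ctrl.get_state()
    p,R=(s["position"],Ro.from_rotvec(s["tool_rot"])) if start is None else start
    M=R.as_matrix();cur=np.degrees(np.arctan2(M[1,1],M[0,1]))
    d=(jaw_deg-cur+90)%180-90
    y=np.radians(cur+d)
    G=np.c_[[0,0,-1],[np.cos(y),np.sin(y),0],[0,0,0]];G[:,2]=np.cross(G[:,0],G[:,1])
    RG=Ro.from_matrix(G)
    dr=(R.inv()*RG).as_rotvec()
    T=np.array(goal)+np.array([0,0,.164])
    rows=[]
    for i in range(n):
        sh=R.inv().apply(T-p)/(n-i)
        rows.append(np.r_[sh*1e3,dr/n].round([1,1,1,3,3,3]) if 0 else np.r_[(sh*1e3).round(1),(dr/n).round(4)])
        p=p+R.apply(sh);R=R*Ro.from_rotvec(dr/n)
    print("cur jaw",cur.round(2),"turn deg",round(d,2),"tcp",s["position"].round(4),"->",T.round(4),"t",round(float(s["time"]),2))
    for r in rows:print(r.tolist())
    return T,RG
def chock(x,y,yaw):return x,y,yaw
def holder2w(hx,hy,v):
    c,s=np.cos(v[2]),np.sin(v[2]);return v[0]+hx*c-hy*s,v[1]+hx*s+hy*c
E
python3 - <<'E'
from plan import *
s=ctrl.get_state();print(Ro.from_rotvec(s["tool_rot"]).as_matrix().round(3),s["time"])
plan((.449,-.158,.16),244.5+90,15)
E
```

```text
[[ 0.     0.451  0.893]
 [ 0.     0.893 -0.451]
 [-1.     0.     0.   ]] 1.0
cur jaw 63.2 turn deg -88.7 tcp [0.2931 0.5802 0.4048] -> [ 0.449 -0.158  0.324] t 1.0
[5.4, -39.2, 31.5, 0.1032, -0.0, -0.0]
[5.4, -35.8, 35.3, 0.1032, -0.0, -0.0]
[5.4, -32.0, 38.8, 0.1032, -0.0, -0.0]
[5.4, -27.8, 41.9, 0.1032, -0.0, -0.0]
[5.4, -23.3, 44.6, 0.1032, -0.0, -0.0]
[5.4, -18.6, 46.7, 0.1032, -0.0, -0.0]
[5.4, -13.7, 48.4, 0.1032, -0.0, -0.0]
[5.4, -8.6, 49.5, 0.1032, -0.0, -0.0]
[5.4, -3.5, 50.2, 0.1032, -0.0, -0.0]
[5.4, 1.7, 50.3, 0.1032, -0.0, -0.0]
[5.4, 6.9, 49.8, 0.1032, -0.0, -0.0]
[5.4, 12.0, 48.8, 0.1032, -0.0, -0.0]
[5.4, 16.9, 47.4, 0.1032, -0.0, -0.0]
[5.4, 21.7, 45.4, 0.1032, -0.0, -0.0]
[5.4, 26.3, 42.9, 0.1032, -0.0, -0.0]
```

```bash
python3 - <<'E'
from plan import *
a=plan((.50,.22,.235),20,10)
plan((.449,-.158,.13),-25.3,10,a)
E
```

```text
cur jaw 63.2 turn deg -43.2 tcp [0.2931 0.5802 0.4048] -> [0.5   0.22  0.399] t 1.0
[0.6, -22.8, 34.7, 0.0754, 0.0, -0.0]
[0.6, -20.1, 36.3, 0.0754, 0.0, -0.0]
[0.6, -17.3, 37.7, 0.0754, 0.0, -0.0]
[0.6, -14.5, 38.9, 0.0754, 0.0, -0.0]
[0.6, -11.5, 39.9, 0.0754, 0.0, -0.0]
[0.6, -8.4, 40.7, 0.0754, 0.0, -0.0]
[0.6, -5.4, 41.2, 0.0754, 0.0, -0.0]
[0.6, -2.2, 41.5, 0.0754, 0.0, -0.0]
[0.6, 0.9, 41.5, 0.0754, 0.0, -0.0]
[0.6, 4.0, 41.3, 0.0754, 0.0, -0.0]
cur jaw 20.0 turn deg -45.3 tcp [0.2931 0.5802 0.4048] -> [ 0.449 -0.158  0.294] t 1.0
[10.5, -17.7, 33.8, 0.0791, -0.0, 0.0]
[10.5, -15.0, 35.1, 0.0791, -0.0, 0.0]
[10.5, -12.2, 36.1, 0.0791, -0.0, 0.0]
[10.5, -9.3, 37.0, 0.0791, -0.0, 0.0]
[10.5, -6.3, 37.6, 0.0791, -0.0, 0.0]
[10.5, -3.3, 38.0, 0.0791, -0.0, 0.0]
[10.5, -0.3, 38.1, 0.0791, -0.0, 0.0]
[10.5, 2.7, 38.0, 0.0791, -0.0, 0.0]
[10.5, 5.7, 37.7, 0.0791, -0.0, 0.0]
[10.5, 8.6, 37.2, 0.0791, -0.0, 0.0]
```

Candidates that could be taken for a loose chock: black (320,241), (332,184) and (392,213) are the loose ones. Black (232,180) is chock_d, already in the holder. Pink (190,300) is the look-alike, and the beech wedge at (387,284) doesn't belong. The crop shows the three chosen ones are black with steel handles.

```bash
python3 -m crank '[0.6,-22.8,34.7,0.0754,0,0,87, 0.6,-20.1,36.3,0.0754,0,0,87, 0.6,-17.3,37.7,0.0754,0,0,87, 0.6,-14.5,38.9,0.0754,0,0,87, 0.6,-11.5,39.9,0.0754,0,0,60]' 30
python3 -m crank '[0.6,-8.4,40.7,0.0754,0,0,60, 0.6,-5.4,41.2,0.0754,0,0,60, 0.6,-2.2,41.5,0.0754,0,0,60, 0.6,0.9,41.5,0.0754,0,0,60, 0.6,4,41.3,0.0754,0,0,60]'
python3 -m crank '[10.5,-17.7,33.8,0.0791,0,0,60, 10.5,-15,35.1,0.0791,0,0,60, 10.5,-12.2,36.1,0.0791,0,0,60, 10.5,-9.3,37,0.0791,0,0,60, 10.5,-6.3,37.6,0.0791,0,0,60]'
python3 -m crank '[10.5,-3.3,38,0.0791,0,0,60, 10.5,-0.3,38.1,0.0791,0,0,60, 10.5,2.7,38,0.0791,0,0,60, 10.5,5.7,37.7,0.0791,0,0,60, 10.5,8.6,37.2,0.0791,0,0,60]'
python3 - <<'E'
from plan import *
plan((.449,-.158,.086),-25.3,4)
for c in("side","top"):cv2.imwrite(f"pics/{c}1.png",ctrl.get_image(c)[:,:,::-1])
a=cv2.imread("pics/side1.png")[120:330,140:400];cv2.imwrite("pics/side1c.png",cv2.resize(a,None,fx=3,fy=3)[:600])
E
```

```text
time: 1.62
position: [0.397, 0.3989, 0.402]
tool_rot: [0.662, 1.467, -0.661]
ft_force: [0.5, -0.2, 0.0]
grip_width: 0.948
time: 2.25
position: [0.5004, 0.2189, 0.399]
tool_rot: [0.951, 1.353, -0.949]
ft_force: [0.1, -0.1, 0.3]
grip_width: 0.687
time: 2.88
position: [0.4742, 0.0297, 0.3461]
tool_rot: [1.246, 1.185, -1.245]
ft_force: [0.3, -0.0, -0.1]
grip_width: 0.689
time: 3.5
position: [0.4485, -0.1596, 0.2935]
tool_rot: [1.53, 0.964, -1.529]
ft_force: [0.0, 0.1, -0.0]
grip_width: 0.689
cur jaw -25.54 turn deg 0.24 tcp [ 0.4485 -0.1596  0.2935] -> [ 0.449 -0.158  0.25 ] t 3.5
[10.9, -0.1, -0.4, -0.001, -0.0001, -0.0002]
[10.9, -0.1, -0.4, -0.001, -0.0001, -0.0002]
[10.9, -0.1, -0.4, -0.001, -0.0001, -0.0002]
[10.9, -0.1, -0.4, -0.001, -0.0001, -0.0002]
```

View pics/side1c.png

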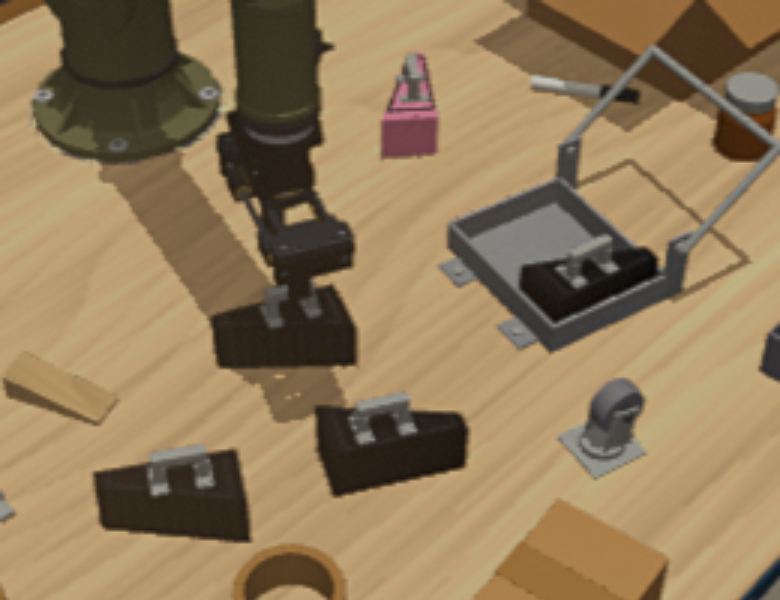

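The gripper is right above the near chock's handle (crop ~(295,300)), with the holder clear to its right. Descend and grip.

```bash
python3 -m crank '[11,-0.1,-0.4,0,0,0,60, 11,-0.1,-0.4,0,0,0,60, 11,-0.1,-0.4,0,0,0,60, 10.5,-0.1,-0.4,0,0,0,60, 0,0,0,0,0,0,0]' 30
python3 -m crank '[0,0,0,0,0,0,0, 0,0,0,0,0,0,0, 0,0,0,0,0,0,0, -5,0,0,0,0,0,0, -15,0,0,0,0,0,0]'
python3 -m crank '[-20,0,0,0,0,0,0, -20,0,0,0,0,0,0, -20,0,0,0,0,0,0, 0,0,0,0,0,0,0, 0,0,0,0,0,0,0]'
python3 - <<'E'
from plan import *
s=ctrl.get_state();print(s["position"],s["grip_width"]*87)
import pickle
for c in("side","top"):
    im=ctrl.get_image(c);cv2.imwrite(f"pics/{c}2.png",im[:,:,::-1])
R={c:[(d["confidence"],d["region"],d["at"]) for d in ctrl.regions_of(c,"chock_a")] for c in("top","side")}
pickle.dump(R,open("r2.pkl","wb"))
for c in R:
    for a in R[c]:print(c,round(a[0],2),np.round(a[2]),a[1].sum())
a=cv2.imread("pics/side2.png")[120:320,140:400];cv2.imwrite("pics/side2c.png",cv2.resize(a,None,fx=3,fy=3))
E
```

```text
time: 4.22
position: [0.4489, -0.1557, 0.2492]
tool_rot: [1.525, 0.968, -1.528]
ft_force: [0.3, 0.6, 0.6]
grip_width: 0.64
time: 4.85
position: [0.4488, -0.1561, 0.2702]
tool_rot: [1.526, 0.968, -1.529]
ft_force: [-0.4, 0.8, -4.9]
grip_width: 0.133
time: 5.48
position: [0.4488, -0.1561, 0.3296]
tool_rot: [1.527, 0.968, -1.528]
ft_force: [-1.1, 1.0, -4.7]
grip_width: 0.134
[ 0.44881596 -0.15607588  0.3296426 ] 11.623642275745283
top 0.97 [331. 182.] 630
top 0.85 [236. 180.] 747
top 0.84 [193. 300.] 846
top 0.59 [392. 217.] 868
top 0.51 [308. 230.] 141
top 0.17 [213. 206.] 4030
side 0.95 [335. 212.] 761
side 0.86 [266. 266.] 1206
side 0.8 [200. 285.] 1279
side 0.77 [235. 212.] 1141
side 0.75 [279. 159.] 481
```

View pics/side2c.png

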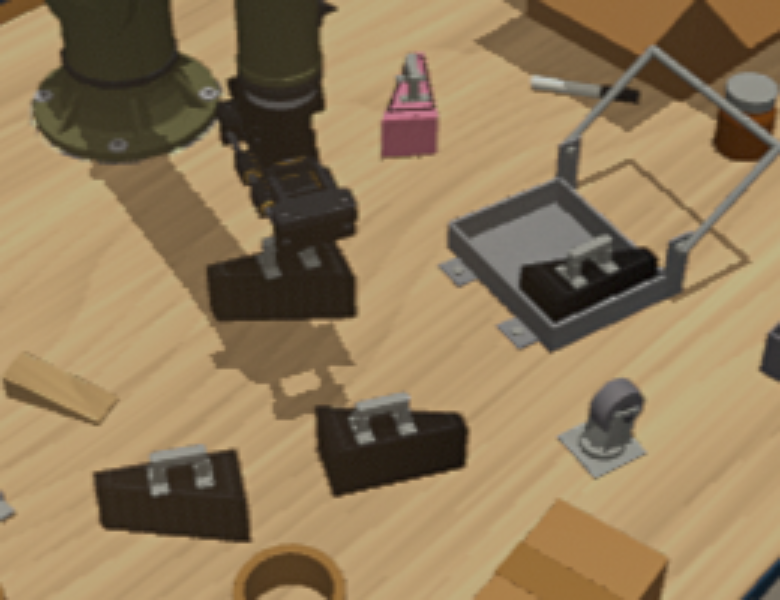

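```bash
python3 - <<'E'
from fit import *
import pickle
from scipy.optimize import least_squares
R=pickle.load(open("r2.pkl","rb"))
m=R["side"][3][1]
v,f=fit({"side":m},.449,-.156,.0804);print("held side",v.round(4),np.degrees(v[2])%360,f)
v,f=fit({"side":R["side"][0][1]},.6262,.0886,.003);print("d side",v.round(4),np.degrees(v[2])%360,f)
v,f=fit({"top":R["top"][1][1]},.6262,.0886,.003);print("d top",v.round(4),np.degrees(v[2])%360,f)
E
```

```text
held side [ 0.4599 -0.1655  4.2171] 241.6222102190099 0.13855022192001343
d side [0.6178 0.1093 1.4467] 82.88759906456814 0.30909717082977295
d top [0.6266 0.09   1.2976] 74.34866012874016 0.0997355580329895
```

```bash
python3 - <<'E'
from h import *
a=cv2.imread("pics/side0.png")[172:242,282:382];cv2.imwrite("pics/s8.png",cv2.resize(a,None,fx=8,fy=8,interpolation=cv2.INTER_CUBIC))
a=cv2.imread("pics/top0.png")[160:235,180:275];cv2.imwrite("pics/t8.png",cv2.resize(a,None,fx=8,fy=8,interpolation=cv2.INTER_CUBIC))
E
```

```text
(no output)
```

View pics/s8.png

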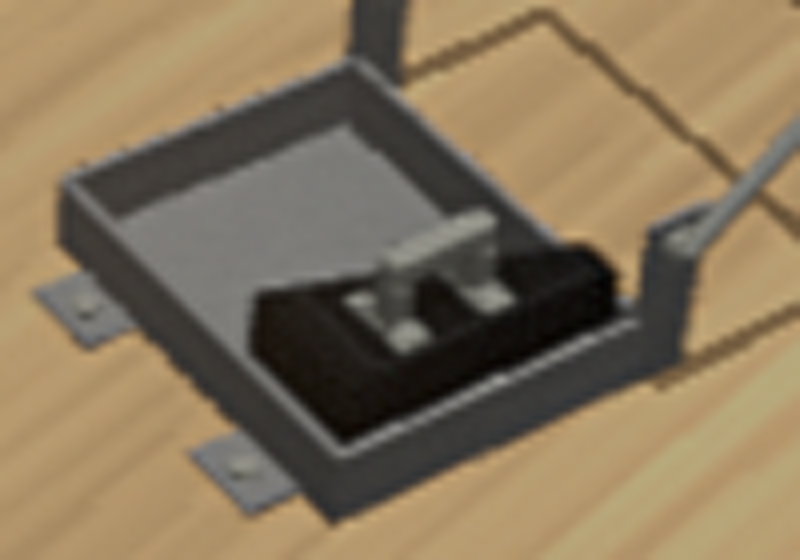

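View pics/t8.png

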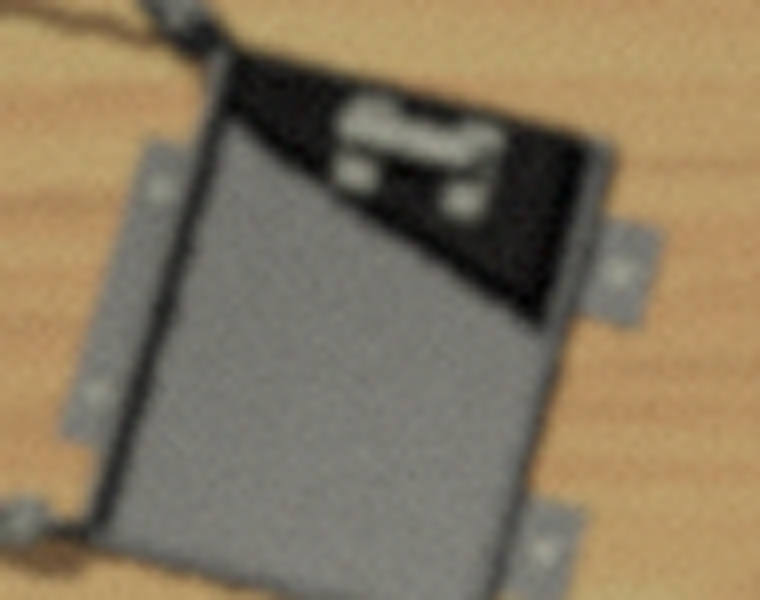

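```bash
python3 - <<'E'
from fit import *
from scipy.optimize import least_squares
px=(np.array([(525,213),(460,462),(265,408),(330,165)])+.5)/4-.5+[125,125]
C=np.array([(-75,-96,35),(-75,96,35),(75,96,35),(75,-96,35)])/1e3
sx=(np.array([(63,180),(335,522),(338,460),(348,125),(640,322)])+.5)/8-.5+[282,172]
SC=np.array([(-75,96,35),(-75,-96,0),(-75,-96,35),(71,92,3),(69,-96,35)])/1e3
def W(v,C):
    c,s=np.cos(v[2]),np.sin(v[2]);return np.c_[C[:,0]*c-C[:,1]*s+v[0],C[:,0]*s+C[:,1]*c+v[1],C[:,2]]
for a,b in((1,1),(1,0),(0,1)):
    f=lambda v:np.r_[a*(proj("top",W(v,C))-px).ravel(),b*(proj("side",W(v,SC))-sx).ravel()]
    r=least_squares(f,(.565,.12,1.3));print(r.x.round(4),np.degrees(r.x[2]).round(2),r.fun.round(1))
E
```

```text
[0.5644 0.1189 1.3251] 75.92 [ 0.1 -1.1 -0.5 -0.4 -1.9  0.5 -0.2 -1.3 -1.4  0.  -0.4  0.7  0.   0.2
 -0.9 -0.3 -0.9  0.2]
[0.5628 0.1171 1.3281] 76.1 [ 0.6 -0.6  0.3  0.1 -1.2  1.1  0.3 -0.7 -0.   0.  -0.   0.  -0.   0.
 -0.  -0.  -0.   0. ]
[0.5657 0.1214 1.3142] 75.3 [-0.  -0.  -0.  -0.  -0.  -0.  -0.  -0.  -0.4 -0.4 -0.   0.4  0.4  0.
  0.2 -0.4 -0.2  0.2]
```

```bash
cat >> plan.py <<'E'
HV=(.5643,.1193,np.radians(75.8))
E
python3 - <<'E'
from plan import *
x,y=holder2w(.012,-.0265,HV);print(x,y)
a=plan((x,y,.205),75.8+90,10)
plan((x,y,.145),75.8+90,5,a)
E
```

```text
0.5929339904027668 0.12443269847295339
cur jaw -25.33 turn deg 11.13 tcp [ 0.449  -0.1561  0.3294] -> [0.5929 0.1244 0.369 ] t 5.67
[-4.0, 1.0, -31.5, -0.0194, 0.0, 0.0002]
[-4.0, 1.6, -31.5, -0.0194, 0.0, 0.0002]
[-4.0, 2.2, -31.4, -0.0194, 0.0, 0.0002]
[-4.0, 2.8, -31.4, -0.0194, 0.0, 0.0002]
[-4.0, 3.5, -31.3, -0.0194, 0.0, 0.0002]
[-4.0, 4.1, -31.3, -0.0194, 0.0, 0.0002]
[-4.0, 4.7, -31.2, -0.0194, 0.0, 0.0002]
[-4.0, 5.3, -31.1, -0.0194, 0.0, 0.0002]
[-4.0, 5.9, -31.0, -0.0194, 0.0, 0.0002]
[-4.0, 6.5, -30.9, -0.0194, 0.0, 0.0002]
cur jaw -14.2 turn deg 0.0 tcp [ 0.449  -0.1561  0.3294] -> [0.5929 0.1244 0.309 ] t 5.67
[12.0, 0.0, 0.0, -0.0, 0.0, 0.0]
[12.0, 0.0, 0.0, -0.0, 0.0, 0.0]
[12.0, 0.0, 0.0, -0.0, 0.0, 0.0]
[12.0, 0.0, 0.0, -0.0, 0.0, 0.0]
[12.0, 0.0, 0.0, -0.0, 0.0, 0.0]
```

```bash
python3 -m crank '[-12,1,-31.5,-0.0194,0,0,0, -12,1.6,-31.5,-0.0194,0,0,0, -10,2.2,-31.4,-0.0194,0,0,0, -6,2.8,-31.4,-0.0194,0,0,0, 0,3.5,-31.3,-0.0194,0,0,0]'
python3 -m crank '[0,4.1,-31.3,-0.0194,0,0,0, 0,4.7,-31.2,-0.0194,0,0,0, 0,5.3,-31.1,-0.0194,0,0,0, 0,5.9,-31,-0.0194,0,0,0, 0,6.5,-30.9,-0.0194,0,0,0]'
cat > look.py <<'E'
from plan import *
import sys
n=sys.argv[1]
s=ctrl.get_state()
i=[cv2.cvtColor(ctrl.get_image(c),cv2.COLOR_RGB2BGR) for c in("side","top")]
a=cv2.resize(i[0][120:240,270:400],None,fx=3.2,fy=3.2,interpolation=cv2.INTER_CUBIC)
b=cv2.resize(i[1][140:260,140:270],None,fx=3.2,fy=3.2,interpolation=cv2.INTER_CUBIC)
for k,c in enumerate(("side","top")):cv2.imwrite(f"pics/{n}_{c}.png",i[k])
cv2.imwrite(f"pics/{n}.png",np.hstack([a,b])[:,:800])
print(s["position"].round(4),s["ft_force"].round(1),round(s["grip_width"]*87,1),s["time"])
E
python3 look.py hov1
python3 - <<'E'
from plan import *
x,y=holder2w(.012,-.0265,HV)
plan((x,y,.160),75.8+90,4)
E
```

```text
time: 6.3
position: [0.5222, -0.0141, 0.3705]
tool_rot: [1.458, 1.026, -1.457]
ft_force: [0.5, -0.3, -4.8]
grip_width: 0.134
time: 6.92
position: [0.5942, 0.1264, 0.3696]
tool_rot: [1.388, 1.083, -1.389]
ft_force: [-0.2, 0.2, -4.5]
grip_width: 0.133
[0.5942 0.1264 0.3696] [-0.2  0.2 -4.5] 11.6 6.925
cur jaw -13.81 turn deg -0.39 tcp [0.5943 0.1304 0.3692] -> [0.5929 0.1244 0.324 ] t 7.03
[11.3, 0.0, 1.6, 0.0017, -0.0005, 0.0002]
[11.3, 0.0, 1.5, 0.0017, -0.0005, 0.0002]
[11.3, 0.0, 1.5, 0.0017, -0.0005, 0.0002]
[11.3, 0.0, 1.5, 0.0017, -0.0005, 0.0002]
```

View pics/hov1.png

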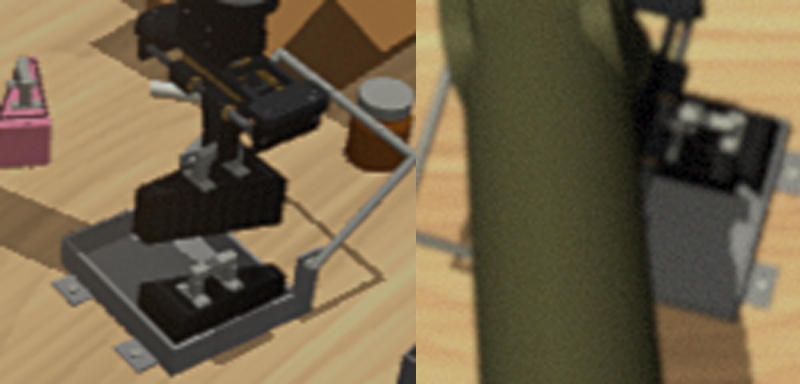

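Side view shows the chock hanging over the holder, heel towards the hinge (~(280,200)), with d below at ~(210,295). In the top view the arm covers most of it. I'll correct 6 mm and lower partway.

```bash
python3 -m crank '[5,0,2,0.002,0,0,0, 8,0,2,0.002,0,0,0, 8,0,1.2,0.002,0,0,0, 5,0,1,0,0,0,0, 0,0,0,0,0,0,0]'
python3 - <<'E'
from plan import *
x,y=holder2w(.012,-.0265,HV)
plan((x,y,.150),75.8+90,4)
E
python3 look.py hov2
```

```text
time: 7.65
position: [0.5915, 0.118, 0.3437]
tool_rot: [1.393, 1.078, -1.395]
ft_force: [0.1, 0.0, -3.2]
grip_width: 0.135
cur jaw -14.58 turn deg 0.38 tcp [0.5915 0.118  0.3437] -> [0.5929 0.1244 0.314 ] t 7.65
[7.4, -0.1, -1.7, -0.0017, 0.0001, 0.0002]
[7.4, -0.1, -1.7, -0.0017, 0.0001, 0.0002]
[7.4, -0.1, -1.6, -0.0017, 0.0001, 0.0002]
[7.4, -0.1, -1.6, -0.0017, 0.0001, 0.0002]
[0.5915 0.118  0.3437] [ 0.1  0.  -3.2] 11.7 7.65
```

View pics/hov2.png

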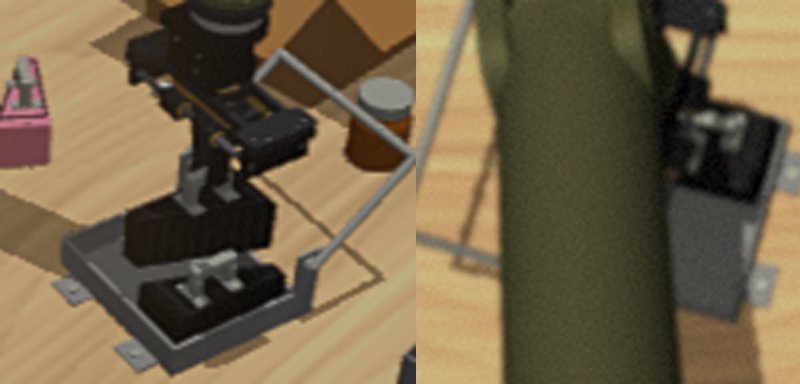

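```bash
python3 -m crank '[0,0,0,0,0,0,0, 0,0,0,0,0,0,0, 0,0,0,0,0,0,0, 0,0,0,0,0,0,0, 0,0,0,0,0,0,0]'
python3 - <<'E'
from plan import *
x,y=holder2w(.012,-.0265,HV)
plan((x,y,.150),75.8+90,4)
E
```

```text
time: 8.38
position: [0.5918, 0.1183, 0.3443]
tool_rot: [1.394, 1.078, -1.394]
ft_force: [0.6, -0.3, -4.4]
grip_width: 0.135
cur jaw -14.55 turn deg 0.35 tcp [0.5918 0.1183 0.3443] -> [0.5929 0.1244 0.314 ] t 8.38
[7.6, -0.1, -1.5, -0.0015, -0.0, -0.0]
[7.6, -0.1, -1.5, -0.0015, -0.0, -0.0]
[7.6, -0.1, -1.5, -0.0015, -0.0, -0.0]
[7.6, -0.1, -1.6, -0.0015, -0.0, -0.0]
```

```bash
python3 -m crank '[6,0,-2,-0.002,0,0,0, 10,0,-2.5,-0.002,0,0,0, 8,0,-1.6,-0.002,0,0,0, 4,0,0,0,0,0,0, 0,0,0,0,0,0,0]'
python3 look.py hov3
python3 - <<'E'
from plan import *
x,y=holder2w(.012,-.0265,HV)
plan((x,y,.090),75.8+90,5)
E
```

```text
time: 9.0
position: [0.5932, 0.1242, 0.3157]
tool_rot: [1.389, 1.082, -1.39]
ft_force: [0.2, 0.1, -3.4]
grip_width: 0.136
[0.5932 0.1242 0.3157] [ 0.2  0.1 -3.4] 11.8 9.0
cur jaw -14.22 turn deg 0.02 tcp [0.5935 0.1241 0.3165] -> [0.5929 0.1244 0.254 ] t 9.1
[12.5, -0.1, -0.0, -0.0001, -0.0, -0.0001]
[12.5, -0.1, -0.0, -0.0001, -0.0, -0.0001]
[12.5, -0.1, -0.0, -0.0001, -0.0, -0.0001]
[12.5, -0.1, -0.0, -0.0001, -0.0, -0.0001]
[12.5, -0.1, -0.0, -0.0001, -0.0, -0.0001]
```

View pics/hov3.png

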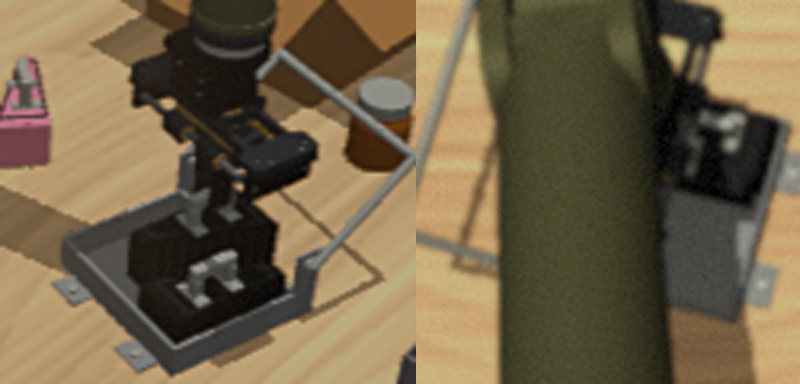

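Chock hangs just behind d, parallel to it. Lower in stages and watch the force.

```bash
python3 -m crank '[8,0,0,0,0,0,0, 8,0,0,0,0,0,0, 8,0,0,0,0,0,0, 6,0,0,0,0,0,0, 4,0,0,0,0,0,0]'
python3 -m crank '[6,0,0,0,0,0,0, 6,0,0,0,0,0,0, 6,0,0,0,0,0,0, 5,0,0,0,0,0,0, 3,0,0,0,0,0,0]'
python3 look.py low1
```

```text
time: 9.72
position: [0.5932, 0.1242, 0.2817]
tool_rot: [1.389, 1.082, -1.39]
ft_force: [-0.3, 0.8, -4.2]
grip_width: 0.139
time: 10.35
position: [0.5956, 0.123, 0.2659]
tool_rot: [1.396, 1.079, -1.384]
ft_force: [-14.1, -4.2, 43.8]
grip_width: 0.136
[0.5956 0.123  0.2659] [-14.1  -4.2  43.8] 11.9 10.35
```

View pics/low1.png

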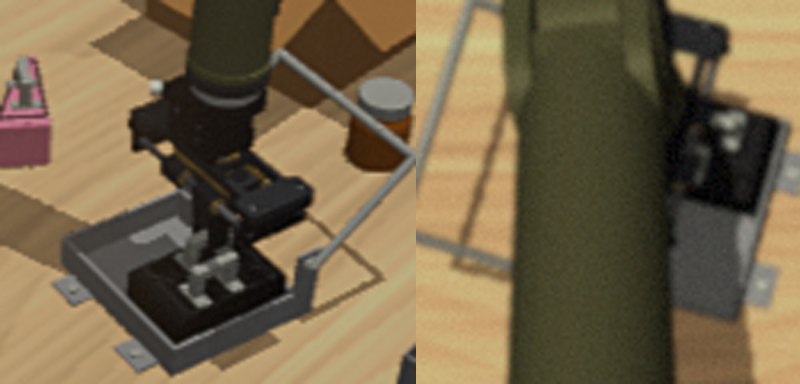

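```bash
python3 -m crank '[-12,0,0,0,0,0,0, -8,0,0,0,0,0,0, 0,0,0,0,0,0,0, 0,0,0,0,0,0,0, 0,0,0,0,0,0,0]'
python3 look.py low2
python3 - <<'E'
import cv2
a=cv2.imread("pics/low1_side.png")[175:240,295:375];b=cv2.imread("pics/low2_side.png")[175:240,295:375]
import numpy as np
cv2.imwrite("pics/z.png",np.hstack([cv2.resize(q,(400,325),interpolation=cv2.INTER_CUBIC) for q in(a,b)]))
E
```

```text
time: 11.08
position: [0.5931, 0.1243, 0.2753]
tool_rot: [1.388, 1.082, -1.391]
ft_force: [-0.3, 0.7, -4.0]
grip_width: 0.132
[0.5931 0.1243 0.2753] [-0.3  0.7 -4. ] 11.5 11.075
```

View pics/z.png

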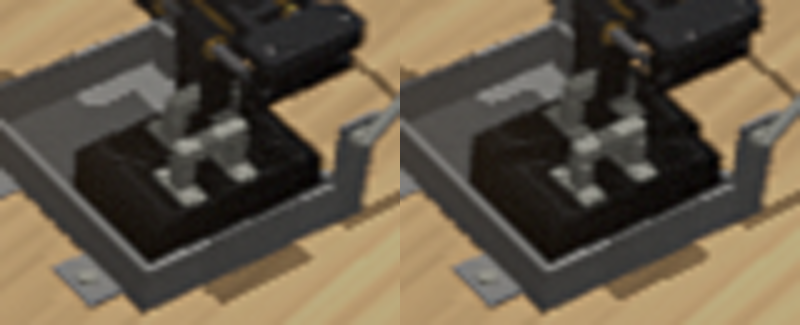

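```bash
cat > ov.py <<'E'
from fit import *
from plan import HV,holder2w
def draw(im,c,x,y,yaw,z,col,S=5,off=(0,0)):
    R=np.array([[np.cos(yaw),-np.sin(yaw)],[np.sin(yaw),np.cos(yaw)]])
    w=lambda V:((proj(c,np.c_[V[:,:2]@R.T+[x,y],V[:,2]+z])-off+.5)*S-.5).round().astype(int).reshape(-1,1,2)
    for V in(BODY[:4],BODY[4:]):cv2.polylines(im,[w(V)],True,col,1,cv2.LINE_AA)
    h=np.array([[-.025,0,.094],[.025,0,.094]]);cv2.polylines(im,[w(h)],False,col,1,cv2.LINE_AA)
E
python3 - <<'E'
from ov import *
# side cam holder estimate
HS=(.5657,.1214,np.radians(75.3))
out=[]
for n,t in(("low1",(.5956,.123,.2659)),("low2",(.5931,.1243,.2753))):
  for dz in (0,-.013):
    a=cv2.resize(cv2.imread(f"pics/{n}_side.png")[165:240,295:375],None,fx=5,fy=5,interpolation=cv2.INTER_CUBIC)
    x,y=holder2w(-.011,-.068,HS);draw(a,"side",x,y,HS[2],.003,(0,255,0),5,(295,165))
    yaw=np.radians(255.8);x=t[0]+np.cos(yaw)*.0015+.001;y=t[1]+np.sin(yaw)*.0015+.0015
    draw(a,"side",x,y,yaw,t[2]-.2492+dz,(0,0,255),5,(295,165))
    out.append(a[:300])
cv2.imwrite("pics/z2.png",np.vstack([np.hstack(out[:2]),np.hstack(out[2:])]))
E
```

```text
(no output)
```

View pics/z2.png

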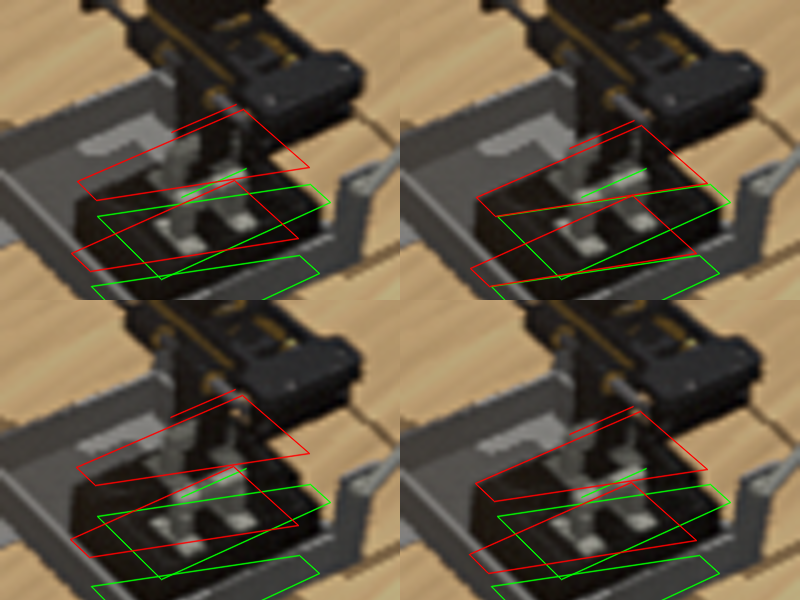

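```bash
python3 -m crank '[4,0,0,0,0,0,0, 3,0,0,0,0,0,0, 1,0,0,0,0,0,0, 0,0,0,0,0,0,0, 0,0,0,0,0,0,0]'
python3 look.py low3
```

```text
time: 11.8
position: [0.5934, 0.1242, 0.2684]
tool_rot: [1.39, 1.081, -1.389]
ft_force: [0.9, 0.1, -3.3]
grip_width: 0.141
[0.5934 0.1242 0.2684] [ 0.9  0.1 -3.3] 12.2 11.8
```

View pics/low3.png

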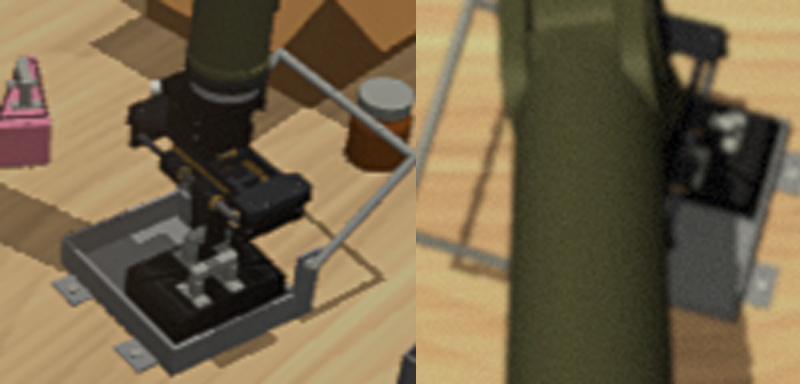

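```bash
python3 -m crank '[2,0,0,0,0,0,0, 1,0,0,0,0,0,0, 1,0,0,0,0,0,0, 0,0,0,0,0,0,0, 0,0,0,0,0,0,0]'
```

```text
time: 12.52
position: [0.5936, 0.124, 0.2659]
tool_rot: [1.391, 1.081, -1.389]
ft_force: [-2.8, -1.8, 5.2]
grip_width: 0.135
```

```bash
python3 -m crank '[0,0,0,0,0,0,24, 0,0,0,0,0,0,24, 0,0,0,0,0,0,24, -10,0,0,0,0,0,24, -20,0,0,0,0,0,24]'
python3 -m crank '[-30,0,0,0,0,0,24, -40,0,0,0,0,0,24, -20,0,0,0,0,0,24, 0,0,0,0,0,0,24, 0,0,0,0,0,0,24]'
python3 look.py rel1
```

```text
time: 13.15
position: [0.5931, 0.1242, 0.2947]
tool_rot: [1.389, 1.082, -1.391]
ft_force: [0.3, 0.2, 0.4]
grip_width: 0.276
time: 13.78
position: [0.5931, 0.1242, 0.3839]
tool_rot: [1.389, 1.082, -1.39]
ft_force: [-0.3, -0.5, -0.4]
grip_width: 0.271
[0.5931 0.1242 0.3839] [-0.3 -0.5 -0.4] 23.6 13.775
```

View pics/rel1.png

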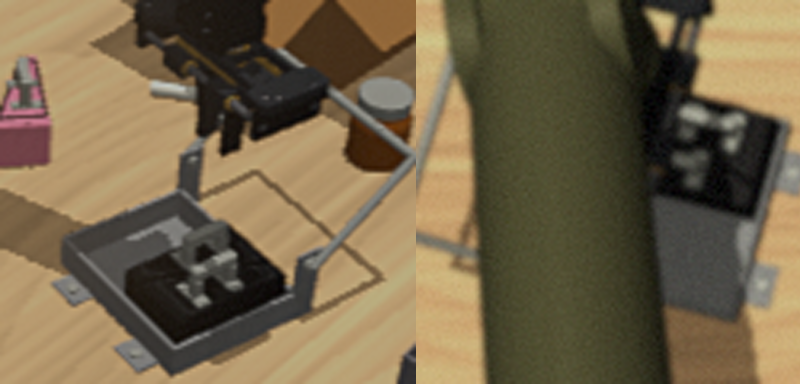

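```bash
python3 - <<'E'
from ov import *
HS=(.5657,.1214,np.radians(75.3))
out=[]
for z in(.003,.016):
    a=cv2.resize(cv2.imread("pics/rel1_side.png")[165:240,295:375],None,fx=5,fy=5,interpolation=cv2.INTER_CUBIC)
    x,y=holder2w(-.011,-.068,HS);draw(a,"side",x,y,HS[2],.003,(0,255,0),5,(295,165))
    x,y=holder2w(.011,-.0275,HS);draw(a,"side",x,y,HS[2]+np.pi,z,(0,0,255),5,(295,165))
    out.append(a)
cv2.imwrite("pics/z3.png",np.hstack(out))
E
```

```text
(no output)
```

View pics/z3.png

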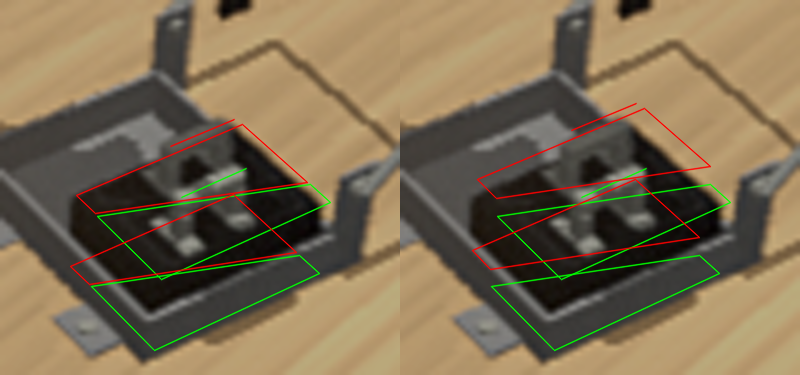

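```bash
python3 - <<'E'
from plan import *
a=plan((.619,-.205,.14),59.5+90,9)
E
```

```text
cur jaw -14.21 turn deg -16.29 tcp [0.5929 0.1242 0.3831] -> [ 0.619 -0.205  0.304] t 13.88
[8.8, 11.8, 34.7, 0.0316, 0.0001, 0.0002]
[8.8, 12.9, 34.4, 0.0316, 0.0001, 0.0002]
[8.8, 14.0, 33.9, 0.0316, 0.0001, 0.0002]
[8.8, 15.0, 33.5, 0.0316, 0.0001, 0.0002]
[8.8, 16.1, 33.0, 0.0316, 0.0001, 0.0002]
[8.8, 17.1, 32.5, 0.0316, 0.0001, 0.0002]
[8.8, 18.1, 31.9, 0.0316, 0.0001, 0.0002]
[8.8, 19.1, 31.3, 0.0316, 0.0001, 0.0002]
[8.8, 20.1, 30.7, 0.0316, 0.0001, 0.0002]
```

```bash
python3 -m crank '[0,11.8,34.7,0.0316,0,0,50, 2,12.9,34.4,0.0316,0,0,50, 10,14,33.9,0.0316,0,0,50, 10,15,33.5,0.0316,0,0,50, 10,16.1,33,0.0316,0,0,50]' 50
python3 -m crank '[15,17.1,32.5,0.0316,0,0,50, 15,18.1,31.9,0.0316,0,0,50, 10,19.1,31.3,0.0316,0,0,50, 7.2,20.1,30.7,0.0316,0,0,50, 0,0,0,0,0,0,50]'
python3 - <<'E'
from plan import *
for c in("side","top"):
    cv2.imwrite(f"pics/p2_{c}.png",ctrl.get_image(c)[:,:,::-1])
a=cv2.imread("pics/p2_side.png")[190:310,180:340];cv2.imwrite("pics/p2c.png",cv2.resize(a,None,fx=4.5,fy=4.5))
plan((.619,-.205,.087),59.5+90,4)
E
```

```text
time: 14.5
position: [0.6076, -0.0597, 0.3509]
tool_rot: [1.501, 0.989, -1.504]
ft_force: [-0.5, -0.0, -0.8]
grip_width: 0.571
time: 15.12
position: [0.6179, -0.2091, 0.3033]
tool_rot: [1.59, 0.904, -1.598]
ft_force: [0.1, -0.3, -0.7]
grip_width: 0.571
cur jaw -30.54 turn deg 0.04 tcp [ 0.6191 -0.2049  0.304 ] -> [ 0.619 -0.205  0.251] t 15.22
[13.2, 0.0, 0.0, -0.0002, 0.0001, 0.0005]
[13.2, -0.0, 0.0, -0.0002, 0.0001, 0.0005]
[13.2, -0.0, 0.0, -0.0002, 0.0001, 0.0005]
[13.2, -0.0, 0.0, -0.0002, 0.0001, 0.0005]
```

View pics/p2c.png

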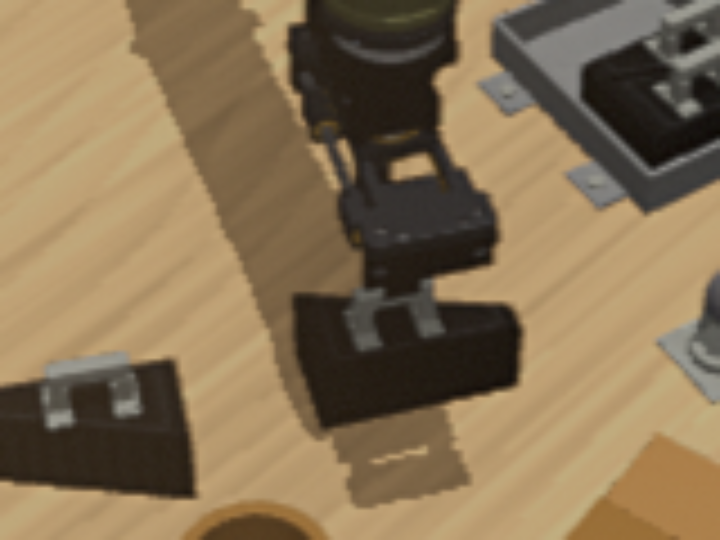

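Gripper is centred over the far chock's handle (crop ~(395,300)).

```bash
python3 -m crank '[14,0,0,0,0,0,50, 15,0,0,0,0,0,50, 15,0,0,0,0,0,50, 9,0,0,0,0,0,50, 0,0,0,0,0,0,0]' 50
python3 -m crank '[0,0,0,0,0,0,0, 0,0,0,0,0,0,0, 0,0,0,0,0,0,0, 0,0,0,0,0,0,0, 0,0,0,0,0,0,0]'
python3 -m crank '[-10,0,0,0,0,0,0, -15,0,0,0,0,0,0, -10,0,0,0,0,0,0, 0,0,0,0,0,0,0, 0,0,0,0,0,0,0]'
python3 - <<'E'
from plan import *
s=ctrl.get_state();print(s["position"])
for c in("side",):
    cv2.imwrite(f"pics/p3_{c}.png",ctrl.get_image(c)[:,:,::-1])
from ov import *
t=s["position"];yaw=np.radians(59.4)
out=[]
for dz in(0,-.013):
    a=cv2.resize(cv2.imread("pics/p3_side.png")[220:310,220:320],None,fx=4,fy=4,interpolation=cv2.INTER_CUBIC)
    draw(a,"side",t[0],t[1]+.001,yaw,t[2]-.2508+dz,(0,0,255),4,(220,220));out.append(a)
cv2.imwrite("pics/p3.png",np.hstack(out))
E
```

```text
time: 15.85
position: [0.6191, -0.2047, 0.2509]
tool_rot: [1.589, 0.91, -1.591]
ft_force: [0.1, 0.2, 0.2]
grip_width: 0.523
time: 16.48
position: [0.6194, -0.205, 0.2523]
tool_rot: [1.59, 0.909, -1.589]
ft_force: [-0.3, -0.1, 2.3]
grip_width: 0.136
time: 17.1
position: [0.6193, -0.2049, 0.2869]
tool_rot: [1.59, 0.909, -1.59]
ft_force: [-0.4, -0.2, -3.3]
grip_width: 0.133
[ 0.61927365 -0.2048639   0.28688365]
```

View pics/p3.png

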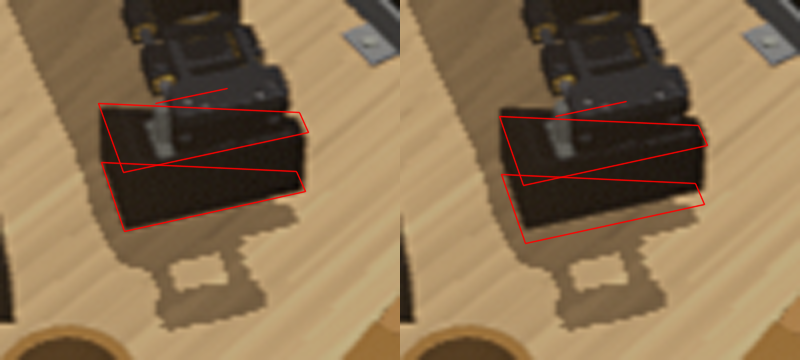

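```bash
python3 - <<'E'
from plan import *
x,y=holder2w(-.011,.0245,HV);print(x,y)
s=ctrl.get_state()
p=s["position"]+[0,0,.078];R=Ro.from_rotvec(s["tool_rot"])
a=plan((x,y,.365-.164),75.8+90,9,(p,R))
E
```

```text
0.5378502076829023 0.11464613210518415
cur jaw -30.5 turn deg 16.3 tcp [ 0.6192 -0.2048  0.2866] -> [0.5379 0.1146 0.365 ] t 17.15
[-0.0, -25.8, -26.0, -0.0316, -0.0, 0.0001]
[-0.0, -25.0, -26.8, -0.0316, -0.0, 0.0001]
[-0.0, -24.1, -27.6, -0.0316, -0.0, 0.0001]
[-0.0, -23.2, -28.3, -0.0316, -0.0, 0.0001]
[-0.0, -22.3, -29.0, -0.0316, -0.0, 0.0001]
[-0.0, -21.4, -29.7, -0.0316, -0.0, 0.0001]
[-0.0, -20.4, -30.4, -0.0316, -0.0, 0.0001]
[-0.0, -19.5, -31.0, -0.0316, -0.0, 0.0001]
[-0.0, -18.5, -31.6, -0.0316, -0.0, 0.0001]
```

```bash
python3 -m crank '[-20,-25.8,-26,-0.0316,0,0,0, -30,-25,-26.8,-0.0316,0,0,0, -28,-24.1,-27.6,-0.0316,0,0,0, 0,-23.2,-28.3,-0.0316,0,0,0, 0,-22.3,-29,-0.0316,0,0,0]'
python3 -m crank '[0,-21.4,-29.7,-0.0316,0,0,0, 0,-20.4,-30.4,-0.0316,0,0,0, 0,-19.5,-31,-0.0316,0,0,0, 0,-18.5,-31.6,-0.0316,0,0,0, 0,0,0,0,0,0,0]'
python3 -m crank '[0,0,0,0,0,0,0, 0,0,0,0,0,0,0, 0,0,0,0,0,0,0, 0,0,0,0,0,0,0, 0,0,0,0,0,0,0]'
python3 look.py c3a
python3 - <<'E'
from plan import *
x,y=holder2w(-.011,.0245,HV);plan((x,y,.315-.164),75.8+90,4)
E
```

```text
time: 17.77
position: [0.5737, -0.0265, 0.3651]
tool_rot: [1.479, 1.009, -1.478]
ft_force: [0.5, 0.1, -2.5]
grip_width: 0.13
time: 18.4
position: [0.5369, 0.1184, 0.3644]
tool_rot: [1.385, 1.088, -1.386]
ft_force: [1.2, -0.8, -2.9]
grip_width: 0.135
time: 19.02
position: [0.5381, 0.1142, 0.3651]
tool_rot: [1.39, 1.081, -1.39]
ft_force: [-0.9, -0.2, -3.3]
grip_width: 0.134
[0.5381 0.1142 0.3651] [-0.9 -0.2 -3.3] 11.7 19.025
cur jaw -14.22 turn deg 0.02 tcp [0.5381 0.1143 0.3651] -> [0.5379 0.1146 0.315 ] t 19.12
[12.5, -0.1, -0.1, -0.0001, -0.0, -0.0]
[12.5, -0.1, -0.1, -0.0001, -0.0, -0.0]
[12.5, -0.1, -0.1, -0.0001, -0.0, -0.0]
[12.5, -0.1, -0.1, -0.0001, -0.0, -0.0]
```

View pics/c3a.png

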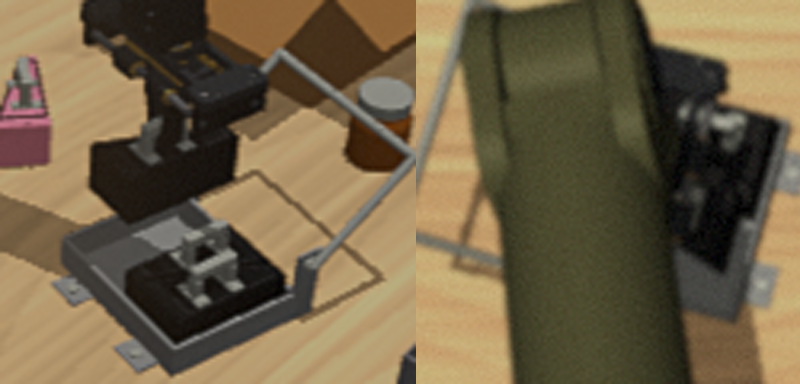

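Chock 3 hangs parallel above its slot, toe towards the hinge; chocks d and 2 are flat in place.

```bash
python3 -m crank '[10,0,0,0,0,0,0, 15,0,0,0,0,0,0, 15,0,0,0,0,0,0, 8,0,0,0,0,0,0, 2,0,0,0,0,0,0]'
python3 -m crank '[8,0,0,0,0,0,0, 8,0,0,0,0,0,0, 8,0,0,0,0,0,0, 6,0,0,0,0,0,0, 2,0,0,0,0,0,0]'
python3 look.py c3b
```

```text
time: 19.75
position: [0.5378, 0.1144, 0.3141]
tool_rot: [1.388, 1.082, -1.391]
ft_force: [-0.3, -0.0, -2.9]
grip_width: 0.13
time: 20.38
position: [0.5379, 0.1144, 0.2825]
tool_rot: [1.389, 1.082, -1.39]
ft_force: [0.1, -0.4, -2.5]
grip_width: 0.133
[0.5379 0.1144 0.2825] [ 0.1 -0.4 -2.5] 11.6 20.375
```

View pics/c3b.png

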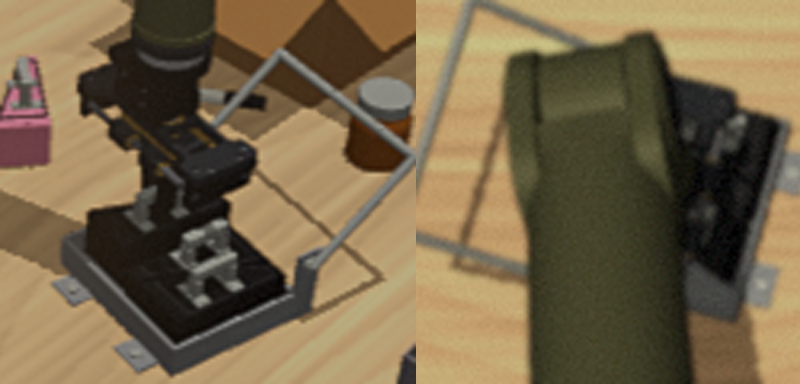

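```bash
python3 -m crank '[6,0,0,0,0,0,0, 6,0,0,0,0,0,0, 6,0,0,0,0,0,0, 3,0,0,0,0,0,0, 0,0,0,0,0,0,0]'
python3 -m crank '[2,0,0,0,0,0,0, 2,0,0,0,0,0,0, 2,0,0,0,0,0,0, 1,0,0,0,0,0,0, 0,0,0,0,0,0,0]'
```

```text
time: 21.1
position: [0.538, 0.1144, 0.2617]
tool_rot: [1.389, 1.082, -1.39]
ft_force: [0.4, -0.1, -2.7]
grip_width: 0.132
time: 21.72
position: [0.5382, 0.1143, 0.2553]
tool_rot: [1.39, 1.081, -1.389]
ft_force: [-0.4, -0.1, -1.7]
grip_width: 0.134
```

Almost at floor height; nudge 1.5 mm, release and rise.

```bash
python3 -m crank '[1.5,0,0,0,0,0,0, 0,0,0,0,0,0,0, 0,0,0,0,0,0,24, 0,0,0,0,0,0,24, 0,0,0,0,0,0,24]'
python3 -m crank '[-10,0,0,0,0,0,24, -30,0,0,0,0,0,24, -45,0,0,0,0,0,24, -30,0,0,0,0,0,24, 0,0,0,0,0,0,24]'
python3 - <<'E'
from plan import *
plan((.531,-.373,.20),236.3+90,12)
E
python3 look.py c3c
```

```text
time: 22.35
position: [0.5382, 0.1145, 0.2535]
tool_rot: [1.39, 1.081, -1.389]
ft_force: [-0.4, -0.2, -0.4]
grip_width: 0.268
time: 22.98
position: [0.539, 0.1144, 0.3721]
tool_rot: [1.395, 1.08, -1.384]
ft_force: [0.7, -0.0, -0.3]
grip_width: 0.274
cur jaw -14.22 turn deg -19.48 tcp [0.539  0.1144 0.3721] -> [ 0.531 -0.373  0.364] t 22.98
[0.6, 9.3, 39.5, 0.0283, -0.0004, -0.0004]
[0.6, 10.4, 39.3, 0.0283, -0.0004, -0.0004]
[0.6, 11.5, 38.9, 0.0283, -0.0004, -0.0004]
[0.6, 12.6, 38.6, 0.0283, -0.0004, -0.0004]
[0.6, 13.7, 38.2, 0.0283, -0.0004, -0.0004]
[0.6, 14.8, 37.8, 0.0283, -0.0004, -0.0004]
[0.6, 15.9, 37.4, 0.0283, -0.0004, -0.0004]
[0.6, 16.9, 36.9, 0.0283, -0.0004, -0.0004]
[0.7, 18.0, 36.4, 0.0283, -0.0004, -0.0004]
[0.7, 19.0, 35.9, 0.0283, -0.0004, -0.0004]
[0.7, 20.0, 35.4, 0.0283, -0.0004, -0.0004]
[0.7, 21.0, 34.8, 0.0283, -0.0004, -0.0004]
[0.539  0.1144 0.3721] [ 0.7 -0.  -0.3] 23.8 22.975
```

View pics/c3c.png

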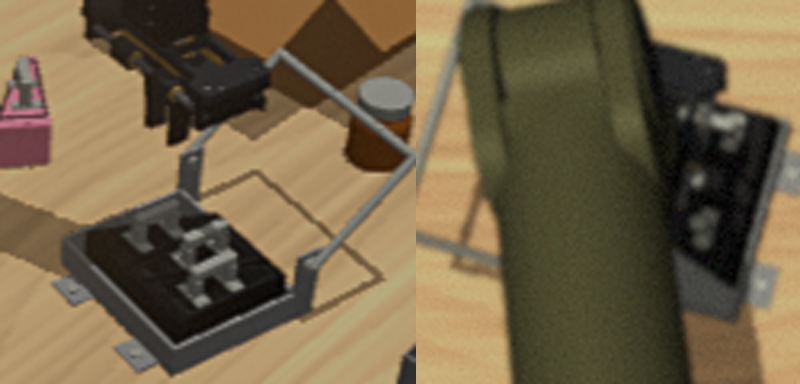

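```bash
python3 -m crank '[0,9.3,39.5,0.0283,0,0,50, 0,10.4,39.3,0.0283,0,0,50, 0,11.5,38.9,0.0283,0,0,50, 0,12.6,38.6,0.0283,0,0,50, 0,13.7,38.2,0.0283,0,0,50]' 50
python3 -m crank '[0,14.8,37.8,0.0283,0,0,50, 10,15.9,37.4,0.0283,0,0,50, 14,16.9,36.9,0.0283,0,0,50, 14,18,36.4,0.0283,0,0,50, 14,19,35.9,0.0283,0,0,50]'
python3 -m crank '[12,20,35.4,0.0283,0,0,50, 4,21,34.8,0.0283,0,0,50, 0,0,0,0,0,0,50, 0,0,0,0,0,0,50, 0,0,0,0,0,0,50]'
python3 - <<'E'
from plan import *
import pickle
for c in("side","top"):
    cv2.imwrite(f"pics/p4_{c}.png",ctrl.get_image(c)[:,:,::-1])
a=cv2.imread("pics/p4_side.png")[220:340,120:280];cv2.imwrite("pics/p4c.png",cv2.resize(a,None,fx=4,fy=4))
a=cv2.imread("pics/p4_top.png")[130:270,130:290];cv2.imwrite("pics/p4h.png",cv2.resize(a,None,fx=4,fy=4,interpolation=cv2.INTER_CUBIC))
plan((.531,-.373,.087),236.3+90,4)
E
```

```text
time: 23.7
position: [0.5339, -0.0897, 0.3671]
tool_rot: [1.489, 1.0, -1.493]
ft_force: [0.5, 0.1, 0.6]
grip_width: 0.571
time: 24.32
position: [0.5308, -0.2924, 0.3146]
tool_rot: [1.588, 0.911, -1.591]
ft_force: [0.3, 0.1, 0.5]
grip_width: 0.574
time: 24.95
position: [0.5306, -0.3713, 0.3001]
tool_rot: [1.627, 0.874, -1.626]
ft_force: [0.0, 0.3, -0.2]
grip_width: 0.577
cur jaw -33.55 turn deg -0.15 tcp [ 0.5306 -0.3715  0.3006] -> [ 0.531 -0.373  0.251] t 25.05
[12.4, 0.3, 0.3, 0.0007, -0.0002, 0.0]
[12.4, 0.3, 0.3, 0.0007, -0.0002, 0.0]
[12.4, 0.3, 0.3, 0.0007, -0.0002, 0.0]
[12.4, 0.3, 0.3, 0.0007, -0.0002, 0.0]
```

View pics/p4c.png

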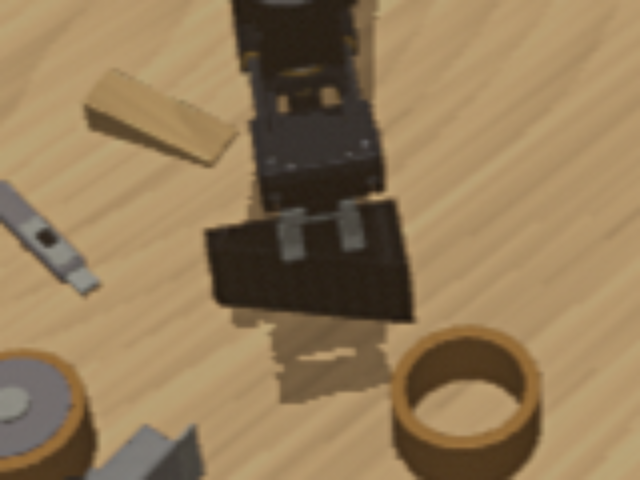

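View pics/p4h.png

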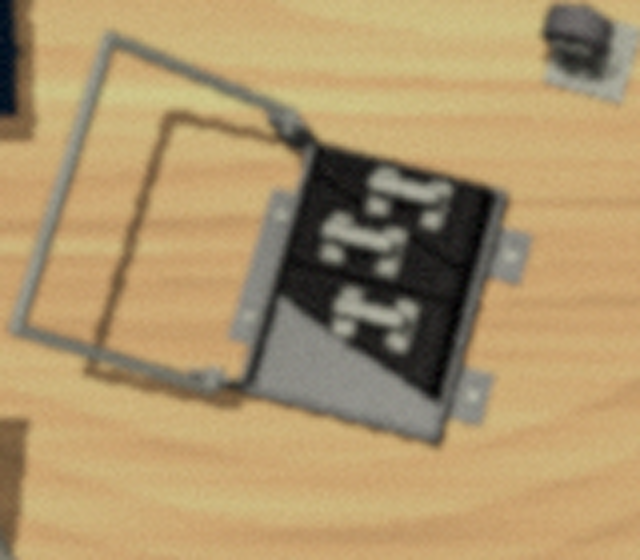

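Top view: three chocks packed properly (handles at crop (410,190), (365,245), (375,320)), grey wedge-shaped slot left at the +y wall. Gripper sits over the last chock's handle in the side view.

```bash
python3 -m crank '[13,0.4,0.4,0,0,0,50, 15,0.4,0.4,0,0,0,50, 13,0.3,0.3,0,0,0,50, 8,0,0,0,0,0,50, 0,0,0,0,0,0,0]' 50
python3 -m crank '[0,0,0,0,0,0,0, 0,0,0,0,0,0,0, 0,0,0,0,0,0,0, 0,0,0,0,0,0,0, 0,0,0,0,0,0,0]'
python3 -m crank '[-10,0,0,0,0,0,0, -15,0,0,0,0,0,0, -20,0,0,0,0,0,0, -20,0,0,0,0,0,0, 0,0,0,0,0,0,0]'
python3 - <<'E'
from plan import *
from ov import *
s=ctrl.get_state();print(s["position"])
cv2.imwrite("pics/p5_side.png",ctrl.get_image("side")[:,:,::-1])
t=s["position"];yaw=np.radians(236.4)
out=[]
for dz in(0,-.013):
    a=cv2.resize(cv2.imread("pics/p5_side.png")[225:315,150:250],None,fx=4,fy=4,interpolation=cv2.INTER_CUBIC)
    draw(a,"side",t[0],t[1]+.001,yaw,t[2]-.2515+dz,(0,0,255),4,(150,225));out.append(a)
cv2.imwrite("pics/p5.png",np.hstack(out))
x,y=holder2w(.011,.0655,HV);print(x,y)
R=Ro.from_rotvec(s["tool_rot"])
plan((x,y,.365-.164),75.8+90,13,(np.r_[t[:2],.365],R))
E
```

```text
time: 25.68
position: [0.5301, -0.3743, 0.2505]
tool_rot: [1.627, 0.873, -1.629]
ft_force: [-0.6, 0.4, 0.5]
grip_width: 0.525
time: 26.3
position: [0.5302, -0.3744, 0.2518]
tool_rot: [1.628, 0.872, -1.627]
ft_force: [-0.7, 0.3, 1.5]
grip_width: 0.133
time: 26.92
position: [0.5309, -0.3752, 0.3196]
tool_rot: [1.629, 0.867, -1.624]
ft_force: [0.5, 0.4, -3.9]
grip_width: 0.131
[ 0.53085886 -0.37517911  0.31955573]
0.5034997108265352 0.1460315326239081
cur jaw -33.66 turn deg 19.46 tcp [ 0.5305 -0.3747  0.3179] -> [0.5035 0.146  0.365 ] t 26.98
[-0.1, -24.0, -32.2, -0.0261, 0.0, -0.0004]
[-0.1, -23.1, -32.8, -0.0261, 0.0, -0.0004]
[-0.1, -22.3, -33.4, -0.0261, 0.0, -0.0004]
[-0.1, -21.4, -34.0, -0.0261, 0.0, -0.0004]
[-0.1, -20.5, -34.5, -0.0261, 0.0, -0.0004]
[-0.1, -19.6, -35.1, -0.0261, 0.0, -0.0004]
[-0.0, -18.7, -35.6, -0.0261, 0.0, -0.0004]
[-0.0, -17.7, -36.0, -0.0261, 0.0, -0.0004]
[-0.0, -16.8, -36.5, -0.0261, 0.0, -0.0004]
[-0.0, -15.8, -36.9, -0.0261, 0.0, -0.0004]
[-0.0, -14.8, -37.3, -0.0261, 0.0, -0.0004]
[-0.0, -13.9, -37.7, -0.0261, 0.0, -0.0004]
[-0.0, -12.9, -38.0, -0.0261, 0.0, -0.0004]
```

View pics/p5.png

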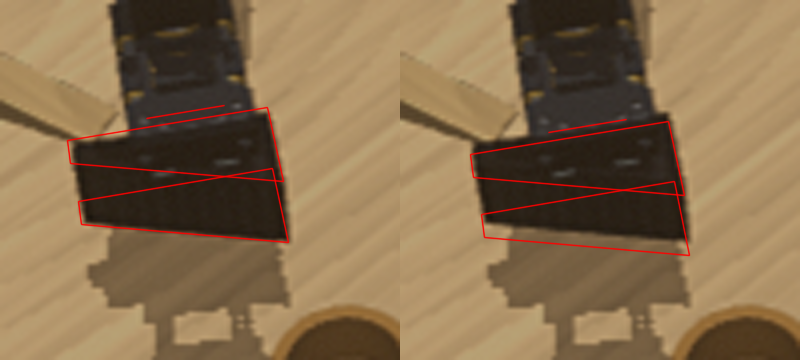

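```bash
python3 -m crank '[-15,-24,-32.2,-0.0261,0,0,0, -18,-23.1,-32.8,-0.0261,0,0,0, -14,-22.3,-33.4,-0.0261,0,0,0, 0,-21.4,-34,-0.0261,0,0,0, 0,-20.5,-34.5,-0.0261,0,0,0]'
python3 -m crank '[0,-19.6,-35.1,-0.0261,0,0,0, 0,-18.7,-35.6,-0.0261,0,0,0, 0,-17.7,-36,-0.0261,0,0,0, 0,-16.8,-36.5,-0.0261,0,0,0, 0,-15.8,-36.9,-0.0261,0,0,0]'
python3 -m crank '[0,-14.8,-37.3,-0.0261,0,0,0, 0,-13.9,-37.7,-0.0261,0,0,0, 0,-12.9,-38,-0.0261,0,0,0, 0,0,0,0,0,0,0, 0,0,0,0,0,0,0]'
python3 -m crank '[0,0,0,0,0,0,0, 0,0,0,0,0,0,0, 0,0,0,0,0,0,0, 0,0,0,0,0,0,0, 0,0,0,0,0,0,0]'
python3 look.py c4a
python3 - <<'E'
from plan import *
x,y=holder2w(.010,.0655,HV);plan((x,y,.315-.164),75.8+90,4)
E
```

```text
time: 27.6
position: [0.5192, -0.1725, 0.363]
tool_rot: [1.537, 0.959, -1.537]
ft_force: [0.4, 0.0, -4.0]
grip_width: 0.13
time: 28.22
position: [0.5086, 0.0278, 0.3629]
tool_rot: [1.445, 1.038, -1.446]
ft_force: [0.1, 0.2, -3.5]
grip_width: 0.137
time: 28.85
position: [0.5027, 0.1463, 0.3628]
tool_rot: [1.388, 1.081, -1.391]
ft_force: [0.1, -0.2, -3.1]
grip_width: 0.134
time: 29.48
position: [0.5029, 0.1469, 0.3636]
tool_rot: [1.39, 1.081, -1.39]
ft_force: [-0.2, 0.2, -3.9]
grip_width: 0.134
[0.5029 0.1469 0.3636] [-0.2  0.2 -3.9] 11.7 29.475
cur jaw -14.22 turn deg 0.02 tcp [0.5029 0.1469 0.3636] -> [0.5033 0.1451 0.315 ] t 29.57
[12.1, 0.2, 0.4, -0.0001, -0.0, -0.0]
[12.1, 0.2, 0.4, -0.0001, -0.0, -0.0]
[12.1, 0.2, 0.4, -0.0001, -0.0, -0.0]
[12.1, 0.2, 0.4, -0.0001, -0.0, -0.0]
```

View pics/c4a.png

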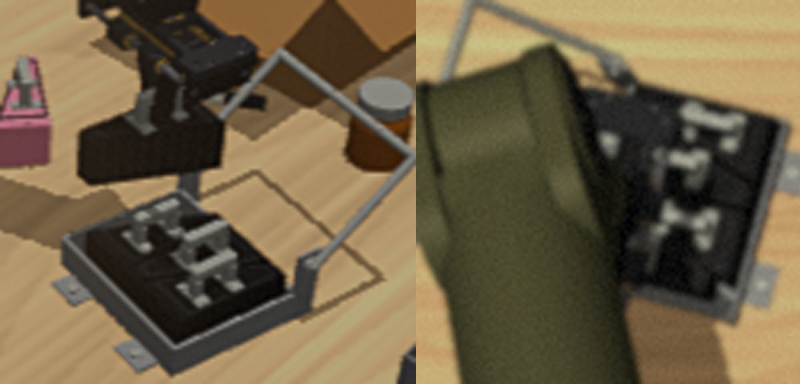

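```bash
python3 -m crank '[10,0.4,0.8,0,0,0,0, 14,0.3,0.8,0,0,0,0, 14,0,0,0,0,0,0, 8,0,0,0,0,0,0, 2,0,0,0,0,0,0]'
python3 look.py c4b
python3 -m crank '[5,0,0,0,0,0,0, 5,0,0,0,0,0,0, 5,0,0,0,0,0,0, 5,0,0,0,0,0,0, 2,0,0,0,0,0,0]'
```

```text
time: 30.2
position: [0.503, 0.1452, 0.3146]
tool_rot: [1.388, 1.082, -1.391]
ft_force: [-0.1, 0.3, -3.7]
grip_width: 0.13
[0.503  0.1452 0.3146] [-0.1  0.3 -3.7] 11.3 30.2
time: 30.92
position: [0.5031, 0.1451, 0.2931]
tool_rot: [1.389, 1.081, -1.39]
ft_force: [0.2, 0.5, -3.4]
grip_width: 0.131
```

View pics/c4b.png

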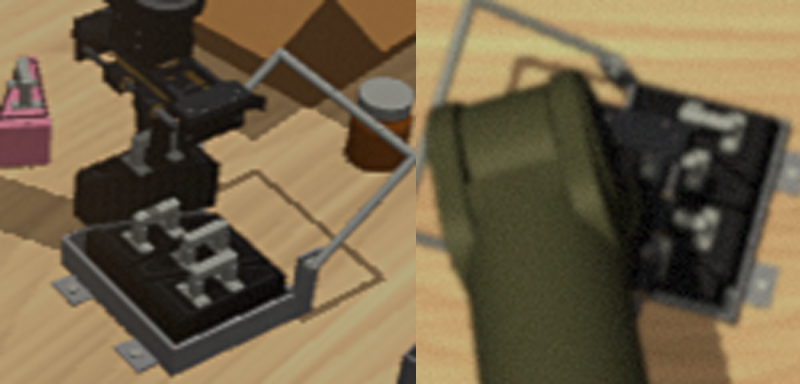

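```bash
python3 -m crank '[3,0,0,0,0,0,0, 3,0,0,0,0,0,0, 3,0,0,0,0,0,0, 3,0,0,0,0,0,0, 0,0,0,0,0,0,0]'
```

```text
time: 31.55
position: [0.5031, 0.1452, 0.2813]
tool_rot: [1.389, 1.081, -1.39]
ft_force: [0.4, 0.0, -3.5]
grip_width: 0.126
```

Underside ~30 mm, below the rim without contact. Continue.

```bash
python3 -m crank '[5,0,0,0,0,0,0, 5,0,0,0,0,0,0, 5,0,0,0,0,0,0, 4,0,0,0,0,0,0, 0,0,0,0,0,0,0]'
python3 -m crank '[2,0,0,0,0,0,0, 2,0,0,0,0,0,0, 2,0,0,0,0,0,0, 1,0,0,0,0,0,0, 0,0,0,0,0,0,0]'
```

```text
time: 32.17
position: [0.503, 0.1451, 0.2621]
tool_rot: [1.389, 1.082, -1.39]
ft_force: [-0.2, 0.3, -3.9]
grip_width: 0.134
time: 32.8
position: [0.5032, 0.1452, 0.2555]
tool_rot: [1.39, 1.081, -1.39]
ft_force: [-0.0, -1.0, -4.4]
grip_width: 0.133
```

```bash
python3 -m crank '[1.5,0,0,0,0,0,0, 0,0,0,0,0,0,0, 0,0,0,0,0,0,24, 0,0,0,0,0,0,24, 0,0,0,0,0,0,24]'
python3 -m crank '[-10,0,0,0,0,0,24, -30,0,0,0,0,0,24, -45,0,0,0,0,0,24, -45,0,0,0,0,0,24, -20,0,0,0,0,0,24]'
python3 look.py c4c
```

```text
time: 33.42
position: [0.5033, 0.1453, 0.2542]
tool_rot: [1.39, 1.081, -1.389]
ft_force: [-0.1, 0.0, 0.2]
grip_width: 0.266
time: 34.05
position: [0.5038, 0.1451, 0.408]
tool_rot: [1.394, 1.08, -1.385]
ft_force: [0.6, 0.6, 0.7]
grip_width: 0.27
[0.5038 0.1451 0.408 ] [0.6 0.6 0.7] 23.5 34.05
```

View pics/c4c.png

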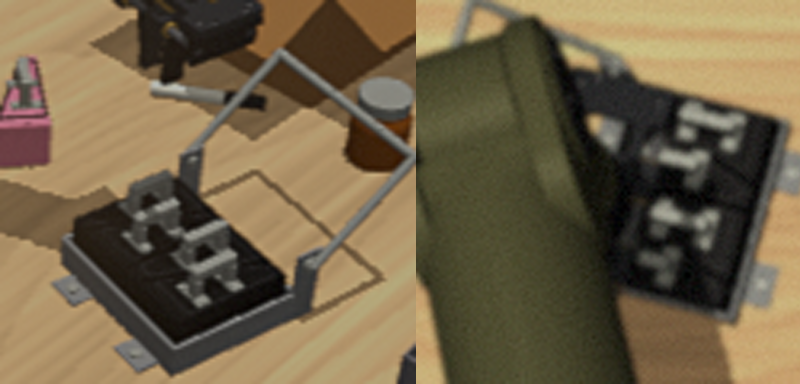

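```bash
python3 - <<'E'
from plan import *
for c in("top","side"):
    for d in ctrl.mark_of(c,"bar_middle")[:2]:print(c,d["at"],d["confidence"],ray(c,d["at"],.125).round(4))
print("expected",holder2w(.215,0,HV), "orig top",ray("top",(147.3,176.3),.125))
def tri(a,b):
    A=[]
    for c,uv in(("top",a),("side",b)):
        p0=ray(c,uv,0);p1=ray(c,uv,.3);d=(p1-p0)/np.linalg.norm(p1-p0);A.append((p0,d))
    M=sum(np.eye(3)-np.outer(d,d) for p,d in A);v=sum((np.eye(3)-np.outer(d,d))@p for p,d in A)
    X=np.linalg.solve(M,v);return X.round(3),[round(np.linalg.norm(np.cross(X-p,d)),4) for p,d in A]
print("crate near lid corner",tri((130,150),(413,150)),tri((118,63),(490,178)))
# rod ends
print("rod ends",tri((157,139),(357,136)),tri((157,139),(400,169)),tri((134,212),(357,136)))
s=ctrl.get_state();print(s["joint_positions"].round(2))
i=cv2.resize(cv2.imread("pics/c4c_top.png")[0:260,0:270],None,fx=2.2,fy=2.2);cv2.imwrite("pics/tl.png",i)
E
```

```text
side [376.6, 150.6] 0.94 [0.5856 0.3552 0.125 ]
expected (np.float64(0.6170410879639426), np.float64(0.32773075022745485)) orig top [0.61833881 0.31397465 0.125     ]
crate near lid corner (array([0.692, 0.362, 0.17 ]), [np.float64(0.017), np.float64(0.017)]) (array([0.936, 0.405, 0.169]), [np.float64(0.0127), np.float64(0.0127)])
rod ends (array([0.636, 0.208, 0.299]), [np.float64(0.0407), np.float64(0.0407)]) (array([0.714, 0.284, 0.158]), [np.float64(0.0015), np.float64(0.0015)]) (array([0.515, 0.334, 0.16 ]), [np.float64(0.001), np.float64(0.001)])
[-0.68  0.05  0.36  1.78 -0.02  1.32 -0.56]
```

View pics/tl.png

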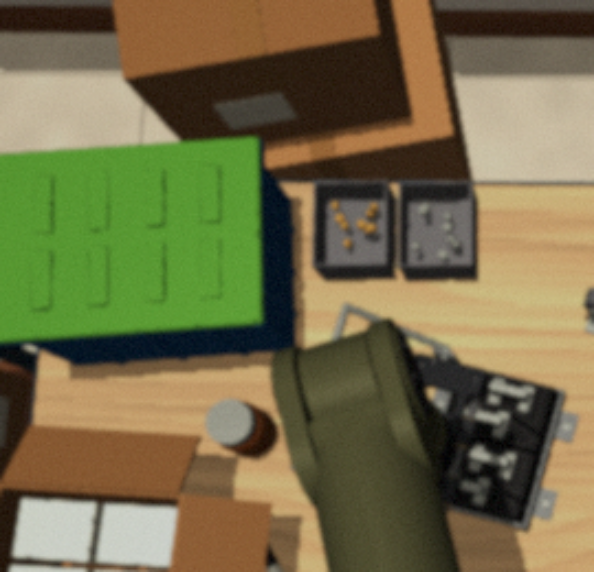

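```bash
cat >> plan.py <<'E'
def rod(th):
    hx=.084-.142*np.cos(th);z=.071+.142*np.sin(th);x,y=holder2w(hx,0,HV);return np.array([x,y,z])
E
python3 - <<'E'
from plan import *
print(rod(2.47))
r=rod(2.47);plan((r[0],r[1],.235),75.7,12)
E
```

```text
[0.6121747  0.30849899 0.15935716]
cur jaw -14.23 turn deg 89.93 tcp [0.5031 0.1451 0.404 ] -> [0.6122 0.3085 0.399 ] t 34.25
[0.4, 5.5, -15.4, -0.1308, -0.0, -0.0]
[0.4, 7.4, -14.6, -0.1308, -0.0, -0.0]
[0.4, 9.3, -13.5, -0.1308, -0.0, -0.0]
[0.4, 11.0, -12.2, -0.1308, -0.0, -0.0]
[0.4, 12.4, -10.6, -0.1308, -0.0, -0.0]
[0.4, 13.7, -8.9, -0.1308, -0.0, -0.0]
[0.4, 14.8, -7.1, -0.1308, -0.0, -0.0]
[0.4, 15.6, -5.1, -0.1308, -0.0, -0.0]
[0.4, 16.1, -3.0, -0.1308, -0.0, -0.0]
[0.4, 16.4, -0.9, -0.1308, -0.0, -0.0]
[0.4, 16.3, 1.3, -0.1308, -0.0, -0.0]
[0.4, 16.0, 3.4, -0.1308, -0.0, -0.0]
```

```bash
python3 -m crank '[0,5.5,-15.4,-0.1308,0,0,44, 0,7.4,-14.6,-0.1308,0,0,44, 0,9.3,-13.5,-0.1308,0,0,44, 0,11,-12.2,-0.1308,0,0,44, 0,12.4,-10.6,-0.1308,0,0,44]' 20
python3 -m crank '[0.5,13.7,-8.9,-0.1308,0,0,44, 0.5,14.8,-7.1,-0.1308,0,0,44, 0.5,15.6,-5.1,-0.1308,0,0,44, 0.5,16.1,-3,-0.1308,0,0,44, 0.5,16.4,-0.9,-0.1308,0,0,44]'
python3 -m crank '[0.5,16.3,1.3,-0.1308,0,0,44, 0.5,16,3.4,-0.1308,0,0,44, 0,0,0,0,0,0,44, 0,0,0,0,0,0,44, 0,0,0,0,0,0,44]'
cat > tri.py <<'E'
from plan import *
def tri(a,b):
    A=[]
    for c,uv in(("top",a),("side",b)):
        p0=ray(c,uv,0);p1=ray(c,uv,.3);d=(p1-p0)/np.linalg.norm(p1-p0);A.append((p0,d))
    M=sum(np.eye(3)-np.outer(d,d) for p,d in A);v=sum((np.eye(3)-np.outer(d,d))@p for p,d in A)
    X=np.linalg.solve(M,v);return X.round(3),[round(np.linalg.norm(np.cross(X-p,d)),4) for p,d in A]
E
python3 - <<'E'
from tri import *
print("crate",tri((119.5,145),(413,150)))
r=rod(2.47);plan((r[0],r[1],r[2]+.009),75.7,5)
for c in("side","top"):cv2.imwrite(f"pics/b0_{c}.png",ctrl.get_image(c)[:,:,::-1])
a=cv2.imread("pics/b0_side.png")[60:230,270:470];cv2.imwrite("pics/b0.png",cv2.resize(a,None,fx=3.5,fy=3.5,interpolation=cv2.INTER_CUBIC))
E
```

```text
time: 34.88
position: [0.5486, 0.2136, 0.402]
tool_rot: [0.9, 1.377, -0.905]
ft_force: [0.1, 0.0, -0.2]
grip_width: 0.503
time: 35.5
position: [0.5941, 0.2817, 0.3993]
tool_rot: [0.396, 1.537, -0.399]
ft_force: [0.4, 0.5, 0.1]
grip_width: 0.499
time: 36.12
position: [0.6122, 0.3078, 0.4004]
tool_rot: [0.197, 1.562, -0.198]
ft_force: [0.2, 0.1, -0.7]
grip_width: 0.508
crate (array([0.696, 0.381, 0.168]), [np.float64(0.0037), np.float64(0.0037)])
cur jaw 75.59 turn deg 0.11 tcp [0.6122 0.3078 0.4004] -> [0.6122 0.3085 0.3324] t 36.12
[13.6, 0.1, -0.0, -0.0004, -0.0, 0.0001]
[13.6, 0.1, -0.0, -0.0004, -0.0, 0.0001]
[13.6, 0.1, -0.0, -0.0004, -0.0, 0.0001]
[13.6, 0.1, -0.0, -0.0004, -0.0, 0.0001]
[13.6, 0.1, -0.0, -0.0004, -0.0, 0.0001]
```

View pics/b0.png

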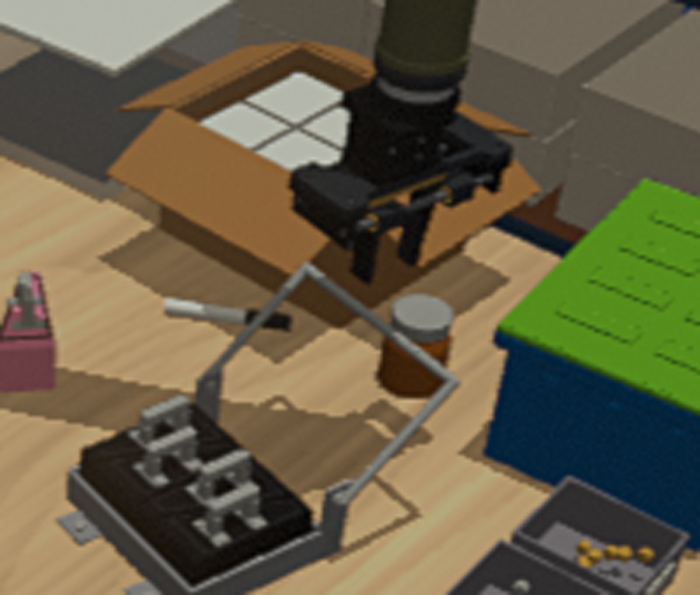

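View pics/b0_top.png

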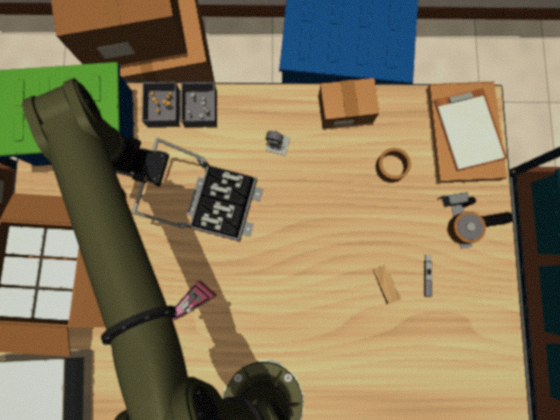

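All four chocks are packed alternately; the open gripper (tips at crop (365,270) and (410,255)) straddles the rod's middle in plan. Descend onto the rod and grip.

```bash
python3 -m crank '[12,0.2,0,0,0,0,44, 16,0.2,0,0,0,0,44, 18,0.2,0,0,0,0,44, 14,0,0,0,0,0,44, 6,0,0,0,0,0,44]' 25
python3 -m crank '[2,0,0,0,0,0,44, 0,0,0,0,0,0,0, 0,0,0,0,0,0,0, 0,0,0,0,0,0,0, 0,0,0,0,0,0,0]'
python3 - <<'E'
from plan import *
print(ctrl.get_state()["position"])
cv2.imwrite(f"pics/b1_side.png",ctrl.get_image("side")[:,:,::-1])
a=cv2.imread("pics/b1_side.png")[60:230,270:470];cv2.imwrite("pics/b1.png",cv2.resize(a,None,fx=3.5,fy=3.5,interpolation=cv2.INTER_CUBIC))
E
```

```text
time: 36.85
position: [0.6122, 0.3091, 0.3327]
tool_rot: [0.195, 1.564, -0.197]
ft_force: [0.3, -0.6, 0.6]
grip_width: 0.503
time: 37.48
position: [0.6125, 0.3092, 0.3329]
tool_rot: [0.196, 1.562, -0.196]
ft_force: [0.3, -0.4, -0.0]
grip_width: 0.138
[0.61253522 0.30923468 0.33285109]
```

View pics/b1.png

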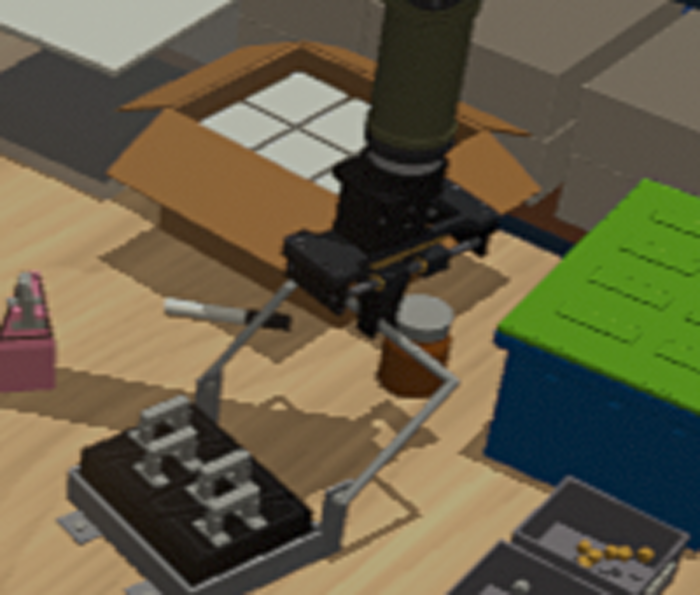

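```bash
python3 - <<'E'
import numpy as np
th=np.r_[2.475,2.40,2.30,2.18,2.06,2.0, np.linspace(2.0,.9,11)[1:],np.linspace(.9,.15,9)[1:-2],.18,.15]
x=.084-.142*np.cos(th);z=.071+.142*np.sin(th)
for i in range(len(th)-1):print(th[i+1].round(3),"tool x %.1f y %.1f"%(-(z[i+1]-z[i])*1e3,(x[i+1]-x[i])*1e3))
E
```

```text
2.4 tool x -8.1 y -6.9
2.3 tool x -10.0 y -10.1
2.18 tool x -10.6 y -13.4
2.06 tool x -8.9 y -14.5
2.0 tool x -3.8 y -7.6
1.89 tool x -5.7 y -14.5
1.78 tool x -4.1 y -15.1
1.67 tool x -2.4 y -15.4
1.56 tool x -0.7 y -15.6
1.45 tool x 1.0 y -15.6
1.34 tool x 2.7 y -15.4
1.23 tool x 4.4 y -15.0
1.12 tool x 6.0 y -14.4
1.01 tool x 7.6 y -13.7
0.9 tool x 9.0 y -12.7
0.806 tool x 8.8 y -10.0
0.712 tool x 9.7 y -9.2
0.619 tool x 10.5 y -8.2
0.525 tool x 11.2 y -7.2
0.431 tool x 11.8 y -6.1
0.338 tool x 12.3 y -5.0
0.18 tool x 21.6 y -5.7
0.15 tool x 4.2 y -0.7
```

```bash
python3 -m crank '[-8.1,-6.9,0,0,0,0,0, -10,-10.1,0,0,0,0,0, -10.6,-13.4,0,0,0,0,0, -8.9,-14.5,0,0,0,0,0, -3.8,-7.6,0,0,0,0,0]' 25
python3 - <<'E'
from plan import *
s=ctrl.get_state();g=s["position"]-[0,0,.164];r=rod(2.0);print((g-r).round(4))
cv2.imwrite(f"pics/b2_side.png",ctrl.get_image("side")[:,:,::-1])
a=cv2.imread("pics/b2_side.png")[60:230,270:470];cv2.imwrite("pics/b2.png",cv2.resize(a,None,fx=3.5,fy=3.5,interpolation=cv2.INTER_CUBIC))
E
```

```text
time: 38.15
position: [0.5992, 0.2585, 0.3758]
tool_rot: [0.198, 1.561, -0.193]
ft_force: [3.0, 5.1, -0.2]
grip_width: 0.105
[-0.0002  0.0005  0.0117]
```

View pics/b2.png

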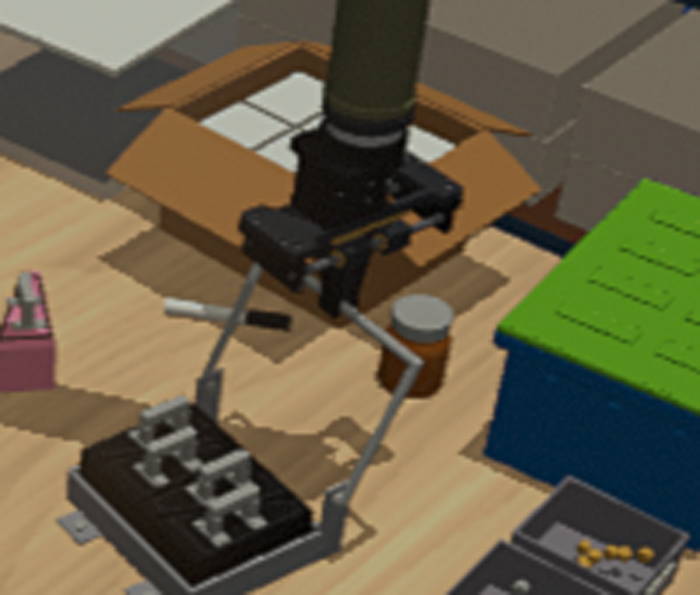

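The bar follows the gripper (rod end now at crop (418,362)), with about 6 N of force. Continue along the arc.

```bash
python3 -m crank '[-5.7,-14.5,0,0,0,0,0, -4.1,-15.1,0,0,0,0,0, -2.4,-15.4,0,0,0,0,0, -0.7,-15.6,0,0,0,0,0, 1,-15.6,0,0,0,0,0]'
python3 -m crank '[2.7,-15.4,0,0,0,0,0, 4.4,-15,0,0,0,0,0, 6,-14.4,0,0,0,0,0, 7.6,-13.7,0,0,0,0,0, 9,-12.7,0,0,0,0,0]'
python3 - <<'E'
from plan import *
s=ctrl.get_state();g=s["position"]-[0,0,.164];r=rod(.9);print((g-r).round(4))
cv2.imwrite(f"pics/b3_side.png",ctrl.get_image("side")[:,:,::-1])
a=cv2.imread("pics/b3_side.png")[60:230,270:470];cv2.imwrite("pics/b3.png",cv2.resize(a,None,fx=3.5,fy=3.5,interpolation=cv2.INTER_CUBIC))
E
```

```text
time: 38.83
position: [0.5802, 0.1849, 0.3873]
tool_rot: [0.196, 1.562, -0.193]
ft_force: [-0.9, 3.7, 3.6]
grip_width: 0.106
time: 39.45
position: [0.5624, 0.1145, 0.3548]
tool_rot: [0.195, 1.564, -0.197]
ft_force: [-2.8, 2.9, -0.0]
grip_width: 0.108
[-0.0009 -0.0006  0.0086]
```

View pics/b3.png

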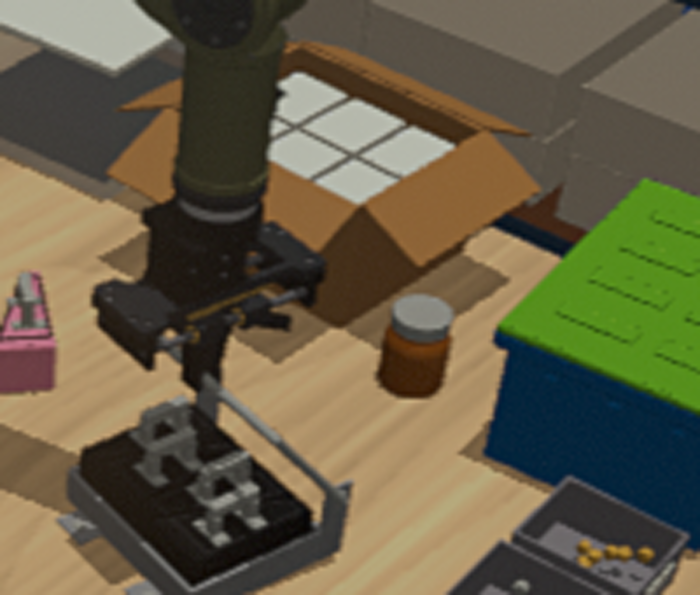

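```bash
python3 - <<'E'
from plan import *
im=cv2.imread("pics/b3_side.png")[100:230,270:400];S=4.5;im=cv2.resize(im,None,fx=S,fy=S,interpolation=cv2.INTER_CUBIC)
HS=(.5657,.1214,np.radians(75.5))
def w(hx,hy,z):
    x,y=holder2w(hx,hy,HS);return x,y,z
for th,c in((.9,(0,0,255)),):
    P=[w(.084,-.102,.071),w(.084-.142*np.cos(th),-.102,.071+.142*np.sin(th)),w(.084-.142*np.cos(th),.102,.071+.142*np.sin(th)),w(.084,.102,.071)]
    q=((proj("side",np.array(P))-[270,100])*S).astype(int);cv2.polylines(im,[q.reshape(-1,1,2)],False,c,1)
cv2.imwrite("pics/b3o.png",im)
E
```

```text
(no output)
```

View pics/b3o.png

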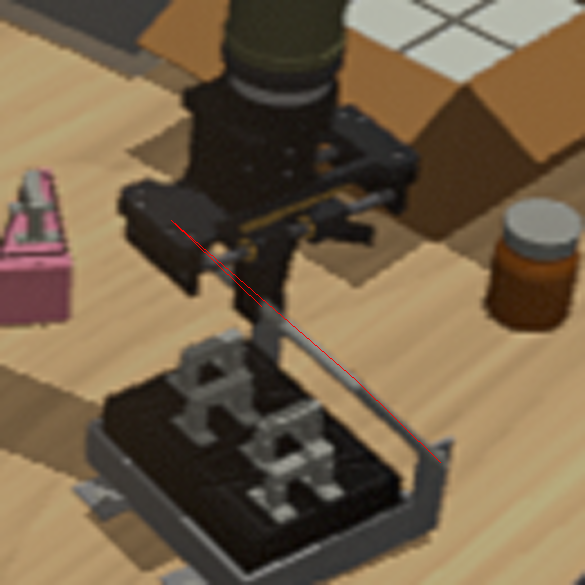

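```bash
python3 -m crank '[8.8,-10,0,0,0,0,0, 9.7,-9.2,0,0,0,0,0, 10.5,-8.2,0,0,0,0,0, 11.2,-7.2,0,0,0,0,0, 11.8,-6.1,0,0,0,0,0]'
python3 -m crank '[12.3,-5,0,0,0,0,0, 12,-3.5,0,0,0,0,0, 9.6,-2.2,0,0,0,0,0, 4.2,-0.7,0,0,0,0,0, 0,0,0,0,0,0,0]'
python3 - <<'E'
from plan import *
s=ctrl.get_state();g=s["position"]-[0,0,.164];r=rod(.15);print((g-r).round(4))
cv2.imwrite(f"pics/b4_side.png",ctrl.get_image("side")[:,:,::-1])
a=cv2.imread("pics/b4_side.png")[90:240,250:400];cv2.imwrite("pics/b4.png",cv2.resize(a,None,fx=4,fy=4,interpolation=cv2.INTER_CUBIC))
E
```

```text
time: 40.12
position: [0.5525, 0.0758, 0.3031]
tool_rot: [0.195, 1.564, -0.196]
ft_force: [-4.5, 4.3, -0.5]
grip_width: 0.103
time: 40.75
position: [0.5497, 0.0651, 0.2648]
tool_rot: [0.195, 1.564, -0.196]
ft_force: [-1.2, 3.9, -5.2]
grip_width: 0.106
[-0.0007  0.0005  0.0086]
```

View pics/b4.png

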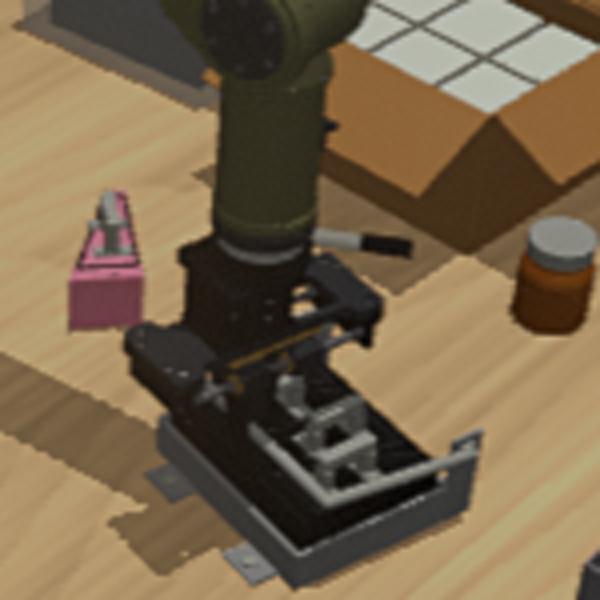

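```bash
python3 -m crank '[6,-0.6,0,0,0,0,0, 6,-0.3,0,0,0,0,0, 0,0,0,0,0,0,0, 0,0,0,0,0,0,26, 0,0,0,0,0,0,26]'
python3 -m crank '[-5,0,0,0,0,0,26, -15,0,0,0,0,0,26, -15,0,0,0,0,0,26, -5,0,0,0,0,0,0, 0,0,0,0,0,0,0]'
python3 -m crank '[0,0,0,0,0,0,0, 0,0,0,0,0,0,0, 5,0,0,0,0,0,0, 8,0,0,0,0,0,0, 0,0,0,0,0,0,0]'
```

```text
time: 41.42
position: [0.551, 0.0627, 0.2548]
tool_rot: [0.195, 1.559, -0.198]
ft_force: [0.4, 0.2, 0.4]
grip_width: 0.245
time: 42.05
position: [0.5502, 0.0642, 0.2948]
tool_rot: [0.196, 1.561, -0.195]
ft_force: [-0.1, 0.0, -0.4]
grip_width: 0.15
time: 42.68
position: [0.5496, 0.0641, 0.2799]
tool_rot: [0.195, 1.564, -0.196]
ft_force: [0.7, -1.0, -1.2]
grip_width: 0.007
```

```bash
python3 -m crank '[5,0,0,0,0,0,0, 5,0,0,0,0,0,0, 4,0,0,0,0,0,0, 3,0,0,0,0,0,0, 2,0,0,0,0,0,0]'
python3 -m crank '[1,0,0,0,0,0,0, 1,0,0,0,0,0,0, 1,0,0,0,0,0,0, 1,0,0,0,0,0,0, 0,0,0,0,0,0,0]'
```

```text
time: 43.3
position: [0.55, 0.064, 0.262]
tool_rot: [0.196, 1.562, -0.196]
ft_force: [-0.7, -0.2, 1.5]
grip_width: 0.012
time: 43.92
position: [0.5502, 0.0641, 0.2585]
tool_rot: [0.196, 1.562, -0.196]
ft_force: [-1.0, -0.5, 4.8]
grip_width: 0.007
```

```bash
python3 -m crank '[1,0,0,0,0,0,0, 1,0,0,0,0,0,0, 1,0,0,0,0,0,0, 0,0,0,0,0,0,0, 0,0,0,0,0,0,0]'
```

```text
time: 44.55
position: [0.5503, 0.0639, 0.2581]
tool_rot: [0.197, 1.562, -0.195]
ft_force: [-8.0, -2.4, 20.9]
grip_width: -0.001
```

Hard stop at tip height 76 mm, equal to the rod's top when fully down. Retract and look.

```bash
python3 -m crank '[-10,0,0,0,0,0,0, -30,0,0,0,0,0,0, -40,-10,0,0,0,0,0, -40,-30,0,0,0,0,0, -20,-30,0,0,0,0,0]'
python3 -m crank '[0,-30,30,0,0,0,0, 0,-30,30,0,0,0,0, 0,-30,30,0,0,0,0, 0,0,0,0,0,0,0, 0,0,0,0,0,0,0]'
python3 look.py end
python3 - <<'E'
from plan import *
im=cv2.imread("pics/end_side.png")[120:240,270:400];S=4.5;im=cv2.resize(im,None,fx=S,fy=S,interpolation=cv2.INTER_CUBIC)
HS=(.5657,.1214,np.radians(75.5))
def w(hx,hy,z):
    x,y=holder2w(hx,hy,HS);return x,y,z
for th,c in((0,(0,0,255)),(.1,(0,255,255))):
    P=[w(.084,-.102,.071),w(.084-.142*np.cos(th),-.102,.071+.142*np.sin(th)),w(.084-.142*np.cos(th),.102,.071+.142*np.sin(th)),w(.084,.102,.071)]
    q=((proj("side",np.array(P))-[270,120])*S).astype(int);cv2.polylines(im,[q.reshape(-1,1,2)],False,c,1)
cv2.imwrite("pics/endo.png",im)
E
```

```text
time: 45.18
position: [0.5331, -0.0041, 0.3973]
tool_rot: [0.196, 1.558, -0.194]
ft_force: [0.9, 0.0, -0.3]
grip_width: 0.009
time: 45.8
position: [0.5978, -0.1124, 0.3945]
tool_rot: [0.196, 1.563, -0.195]
ft_force: [0.8, 1.1, -0.5]
grip_width: 0.004
[ 0.5978 -0.1124  0.3945] [ 0.8  1.1 -0.5] 0.3 45.8
```

View pics/end.png

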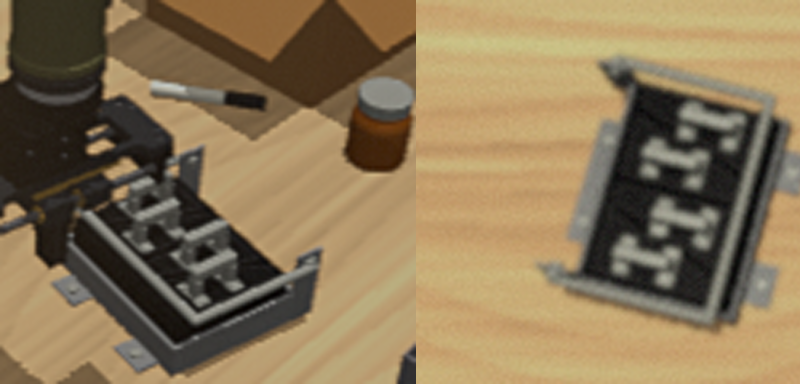

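View pics/endo.png

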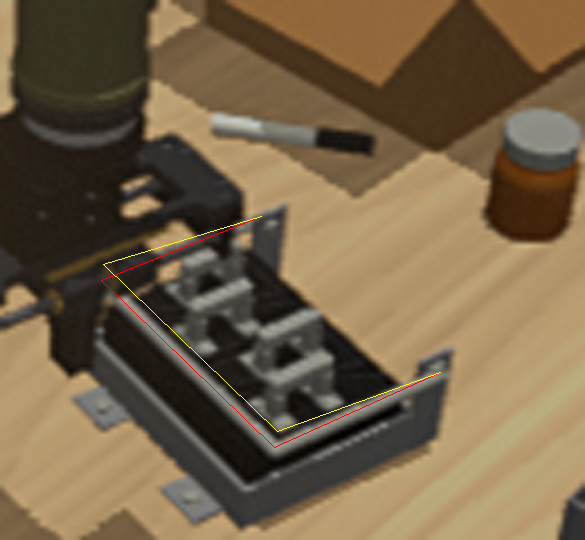

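View pics/end_top.png

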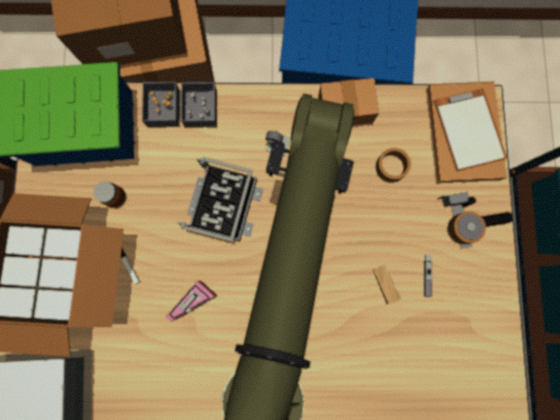

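The bar lies on the θ=0 overlay, with its corner at crop ~(270,440). The chocks are flush and the other things haven't moved. Handing in.

```bash
python3 - <<'E'
from bench import ctrl
print(ctrl.close_job())
E
```

```text
the job is handed in; nothing more can be done
None
```

I packed the three loose black chocks into the holder beside the one already there, heel to toe alternately. I then swung the retaining bar fully down and handed the job in at about 46 s of the 70 s allowed.

**Bar:** I gripped it by the cross rod and carried it round its arc. I then pressed it with closed fingers against a hard stop of about 21 N, at a fingertip height of 76 mm. That is where the rod's top should be when the bar is fully down.

**Last checks:** In the final pictures, all four chocks sit level side by side with handles up, the bar lies on the outline computed for angle 0, and nothing else looks displaced. The arm was clear, with only sensor-noise force at the wrist. I judged the chocks' flatness by eye in the pictures and by the heights at which they touched the floor, with no separate measurement.

**What disagreed:**
- The first chock slid about 13 mm down in the 30 N grip, so it met the floor early and I pressed it down with about 44 N at the wrist. I backed off, checked it against the picture and set it down again; the other two I gripped at 50 N, and they did not slip.
- The two cameras differed by about 3 mm, so I used the mean.
- The bar started at about 2.47 rad, not at its 2.75 stop.

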